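# Close up a butt joint against the end stop and lay the straightedge across it

### The job

Fit up the row of tubes for tacking: lay the loose 140 mm length of steel tube on the steel plate in line with the 110 mm tube already there, its side flush against the low back rail, butt it end to end against that tube and push the row along until it is hard up against the end stop, pressing firmly (some 12 to 20 N, never ramming it) so that no gap is left, and let go. Then set the straightedge down on the plate, lay it flush against the front faces of both tubes so that it bridges their joint with a good length on either side, and leave it there with both tubes flush on the rail. Leave everything else on the bench alone.

Things in the scene. Friction and masses are not known exactly. Their poses are not given: they have to be found in the camera images.
- fixture: Fixed dark steel fit-up plate, 180 mm (its x) by 380 mm (its y), 10 mm thick, on the bench. Origin: centre of its underside. Its +x points away from the robot, to the low back rail: a 30 mm wide flat bar along y, top 12 mm above the plate, near face at x = +45 mm, from y = -180 to +180 mm. Near the plate's +y end a steel end stop is locked to the plate, in line with the tubes.
- slot_mid (a point): Point on the plate's top, fixed to the plate: middle of the end stop's range. The stop: steel block 40 mm wide, 36 mm high, screw knob on top, and on its front a rubber-faced spring buffer (4 N per mm, 7 mm travel). Where it is locked is not reported: the buffer's face, square to y, lies within 20 mm either way of here along the plate's y: find it by pushing.
- stub: Loose bare steel rectangular tube, 110 mm long (y), 40 mm wide (x), 50 mm high (z), about 0.43 kg, lying on the plate along the rail, far side within 1.5 mm of it, 8 to 68 mm short of the end stop. Origin: centre of its underside; axes at first parallel to the plate's. It slides on the plate when pushed with some 2 to 7 N; only at the stop does it resist more.
- stub_end (a point): Centre of that tube's end face to butt against (its -y end), 25 mm above its underside; it moves with the tube, axes parallel to the tube's: y into the tube, z up. The tube's front face lies at x = -20 mm from here.
- piece: Loose length of the same tube: 140 mm long (its y), 40 mm wide (x), 50 mm high (z), flat plugged ends, both alike, about 0.55 kg (0.4 to 0.75). It starts on the bench right of the plate, the right way up (50 mm high), and is laid the same way up. Origin: centre of its underside. Gripped across its 40 mm width by its upper half, the fingers pass over the low rail.
- straightedge: Loose aluminium straightedge bar: 180 mm long (its y), 36 mm deep (x), 30 mm high (z), both long faces alike; about 0.45 kg. Mid-top stands a black grip tab, 30 mm along y, 18 mm along x, its top 70 mm above the underside; taken with the fingers closing along y they clear the long faces. Origin: centre of its underside. A light push with it also sets the tubes on the rail.
- offcut: Bystander: offcut of the same tube, only 90 mm long (y), 40 mm wide, 50 mm high, lying on the bench at the right. Origin: centre of its underside.
- magnet: Bystander: flat three-cornered welding magnet, a triangular prism about 80 mm long and 27 mm thick. Origin: centre of its underside.
- screwdriver: Bystander: screwdriver lying on the bench beyond the plate.
- brush: Bystander: brush lying on the bench on the right.
- hammer: Bystander: hammer lying on the bench on the left, near the robot.
- can: Bystander: metal can, 64 mm across, 170 mm high, standing at the back.
Not all that is in view belongs to the job. What is shaped like the stub but green or purple is not meant.

How it is judged (in metres and radians):
On the way, in this order (a step that is already met when the one before it is completed fails the run):
1. the long tube, laid on the plate, presses end to end on the short one with at least 10 N, which only the end stop can hold (contact force between piece and stub above 10 N and y of piece in the frame of stub_end between -0.073 and -0.067 m and z of piece in the frame of fixture between 0.0075 and 0.014 m), for 0.2 s.
2. the long tube sits flush against the rail and the short tube, let go (y of piece in the frame of stub_end between -0.0722 and -0.068 m and x of piece in the frame of fixture between 0.022 and 0.0275 m and z of piece in the frame of fixture between 0.0075 and 0.0125 m and angle between the y axis of piece and the y axis of fixture, either way round below 0.022 rad and angle between the z axis of piece and the z axis of fixture, either way round below 0.03 rad and contact force between the fingers and piece below 0.1 N), for 0.2 s.
At the end, for the whole second after the job is handed in: Tubes upright on the plate by the stop, gap between them under 2.2 mm, sides within 3 mm of the rail. Straightedge on the plate, face within 4 mm of the front faces, middle within 45 mm of the joint. All in line within 0.022 rad, released, at rest (all of step 2 and x of stub in the frame of fixture between 0.022 and 0.0275 m and z of stub in the frame of fixture between 0.0075 and 0.0125 m and angle between the y axis of each of stub, straightedge and the y axis of fixture, either way round below 0.022 rad and angle between the z axis of each of stub, straightedge and the z axis of fixture, either way round below 0.03 rad and x of straightedge in the frame of fixture between -0.017 and -0.0105 m and z of straightedge in the frame of fixture between 0.0075 and 0.0125 m and y of straightedge in the frame of stub_end between -0.045 and 0.045 m and y of stub in the frame of fixture between 0.058 and 0.115 m and linear speed of each of piece, straightedge, stub below 0.01 m/s and contact force between the fingers and straightedge below 0.1 N and contact force between the fingers and stub below 0.1 N); the robot touches nothing.
It fails at once if the tubes are rammed together with more than 27 N (contact force between piece and stub above 27 N).
It fails at once if a bystander is moved by more than 20 mm (distance of any of offcut, magnet, screwdriver, brush, hammer, can from where it was at the start of the episode above 0.02 m).
It also fails if it takes over 72 s, if anything falls off the work surface, if the arm or the gripper's body presses on something with over 40 N, if the wrist force passes 120 N, or if a joint passes its speed limit or range.

### The arm

A 6-joint arm with a two-finger parallel gripper is mounted at the origin on the work surface. World frame = base frame: x ahead of the robot, y to its left, z up, the work surface at z = 0. Lengths are in mm, angles in rad, forces in N, time in s.
With the tool pointing down it reaches from about 275 to 775 mm from the base axis. Payload 14.6 kg.
Tool frame: the origin (TCP) lies midway between the tips of the shut fingers; the grasp point (between the pads) lies 19 mm behind it; x points along the fingers, z is the direction in which the jaws open and shut, and the axes are right-handed (so a half turn about x gives the same grasp; the last joint's range is limited). The gripper opens to 85 mm and grips with 20 to 120 N. Pads are 22 mm wide; open, the fingers measure 114 mm over their backs; the gripper's body (76 mm by 85 mm) begins 54 mm behind the grasp point. The pads swing forward as they close: fully open they stand 13 mm farther back than shut.
Start: joints at [1.032, 0.263, -0.048, 1.259, 0, 1.415], TCP at [196.589, 486.807, 231.278] pointing down, gripper open.
Joint ranges: [-2.65, 2.65], [-0.89, 1.7], [-1.18, 1.37], [-2.13, 2.11], [-1.35, 1.29], [-3.14, 3.14]. Speed limits (rad/s): [1.89, 1.89, 2.57, 2.79, 3.14, 3.14].

### API

Orientations are given as a unit quaternion [x, y, z, w].
In Python, from rig import readout, optics, workorder gives the robot as it stands. The module is installed in compiled form; this text tells all that it offers.
- The arm moves only by the tool play_rows, never from a script. Its argument "rows" is a list of rows, each a list of 7 numbers: the turn, a rotation vector about the tool's x, y, z in units of 6 degrees (1.0 is 6 degrees), then the shift along the tool's x, y, z in units of 40 mm (1.0 is 40 mm), then the gripper's target within -1 to 1 (shut at 1, half-way at 0, fully open at -1). A call has 1 to 12 rows; each row is the pose to reach, as a shift and turn from the pose measured when the call began, along the tool's axes at that moment; what a row does not reach only later rows make up. A row lasts 1/12 s, in which the tool goes at most 41.7 mm and 7.16 degrees, less where a joint would pass 70% of its speed; a pose out of reach is approached as far as the arm can. A call with a gripper value outside its range is refused whole. The fingers move at their own pace and stop on an object; "grip_force" is the grip in N (left out, the last holds). Time passes only in rows, so rows that repeat a pose let the fingers close. It gives the time, the measured TCP pose, the force and the opening at its end, in the units of the state.
- readout.read_state(): the state, without advancing time (a new reading comes with each control period).
- optics.snapshot(name): name is "side" or "top" or "wrist"; returns a dict with "img" (384x512x3 uint8, blue, green, red), "fov_y" (degrees; the focal length in pixels is half the picture's height over the tangent of half this angle, whatever the lens; pixels are square), "cx", "cy" (the principal point, pixels), "R" (3x3) and "t" (3): a world point X has camera coordinates R X + t; the wrist camera has in their place "hand_eye" (4x4, takes a point from camera to tool coordinates, whose origin is the TCP and whose axes are the tool frame's). Camera axes: x right, y down, z forward; pixel columns grow to the right and rows downward; lengths in mm; the calibration is good to about 2 mm. A picture is of the moment at which its call begins: read the wrist's pose just before it. There is no depth.
- workorder.job_done(): hands the job in, once; it reports no verdict.
The state is a dict: "time_s": time; "joints": joint angles; "joint_vel": joint speeds; "joint_efforts": joint torques, N m; "eef_pos": TCP position; "tool_rot": TCP orientation; "wrist_force": force on the tool from outside, world axes, zero at the start; "wrist_torque": the same for the moment, N m; "gripper_width": opening from 0.0 (shut) to 1.0 (fully open).
Only numpy, scipy, OpenCV 4.12 (cv2) and the standard library are available. Lean on these libraries where they do the work, as an engineer would, in place of code of your own. Each camera call takes 0.05 s, during which the arm holds its last target.

## Working session

There is one attempt and no reset: what is moved stays moved. The work goes in short steps, Python scripts to look and compute and a tool call to move; the robot and the scene stay as the last step left them, time stands still between calls to the robot, and variables do not carry over. Pictures are saved under pics/ and viewed, and the job is handed in when it is done.

Besides the shell and the picture viewer there is one more tool, called after "Emit:" in YAML: its name, and indented under it one key for each argument. play_rows: Moves the arm, as the interface text tells. Its arguments: {"type":"object","properties":{"rows":{"type":"array","items":{"type":"array","items":{"type":"number"}}},"grip_force":{"type":"number"}},"required":["rows"]}

```bash
mkdir -p pics && python3 - <<'E'
from rig import readout, optics, workorder
import cv2, pickle
s=readout.read_state()
print(s)
snaps={}
for n in ("side","top","wrist"):
    d=optics.snapshot(n); snaps[n]=d
    cv2.imwrite(f"pics/{n}0.png",d["img"])
    print(n,{k:v for k,v in d.items() if k!="img"})
pickle.dump((s,snaps),open("s0.pkl","wb"))
E
```

```text
{'time_s': 0.0, 'joints': array([ 1.03168124e+00,  2.63505024e-01, -4.89274313e-02,  1.25939589e+00,
       -1.59613136e-05,  1.41545338e+00]), 'joint_vel': array([ 1.49807647e-03, -7.80352288e-04, -8.23215795e-04,  8.55209669e-06,
       -5.36981418e-04, -1.02076594e-03]), 'joint_efforts': array([-6.15097397e-04, -6.37609577e+01,  3.84565008e+01,  1.36779825e-02,
       -2.69147495e-04,  2.71997401e-06]), 'eef_pos': array([196.46031339, 486.56362584, 230.83786449]), 'tool_rot': array([-0.39562767,  0.58650642,  0.39530783,  0.5858504 ]), 'wrist_force': array([-0.45658373,  0.16232941, -0.48303451]), 'wrist_torque': array([ 0.0269369 , -0.00142194,  0.02406461]), 'gripper_width': 0.9983696600349896}
side {'fov_y': 53.48755238873842, 'cx': 252.36048425310153, 'cy': 194.91883658945562, 'R': array([[ 0.93096859, -0.36426191,  0.02471319],
       [-0.15511094, -0.45588756, -0.87641721],
       [ 0.33051184,  0.81208361, -0.48091801]]), 't': array([-469.85911984,  174.97647581, 1140.47789539])}
top {'fov_y': 55.64111135582665, 'cx': 256.90612021010605, 'cy': 191.5799539343075, 'R': array([[-0.00391122, -0.9997671 ,  0.02122353],
       [-0.99553219,  0.0018906 , -0.09440383],
       [ 0.09434172, -0.02149794, -0.99530773]]), 't': array([  76.54851586,  549.55913226, 1125.24773729])}
wrist {'fov_y': 69.09274734344665, 'cx': 256.0540752983084, 'cy': 190.95856894240734, 'hand_eye': array([[ 2.44711189e-04, -2.81001901e-01,  9.59707180e-01,
        -1.42143363e+02],
       [-4.85341444e-04, -9.59707129e-01, -2.81001762e-01,
         7.20745251e+01],
       [ 9.99999852e-01, -3.97021393e-04, -3.71232941e-04,
         8.65379340e-01],
       [ 0.00000000e+00,  0.00000000e+00,  0.00000000e+00,
         1.00000000e+00]])}
```

View pics/top0.png

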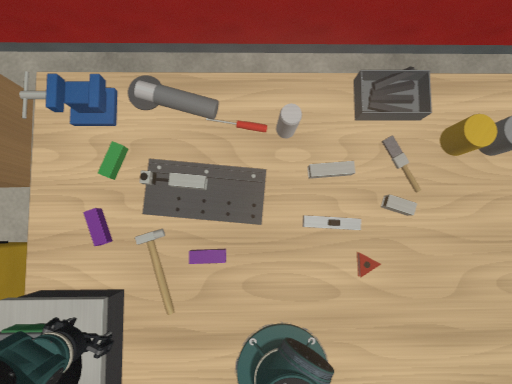

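View pics/side0.png

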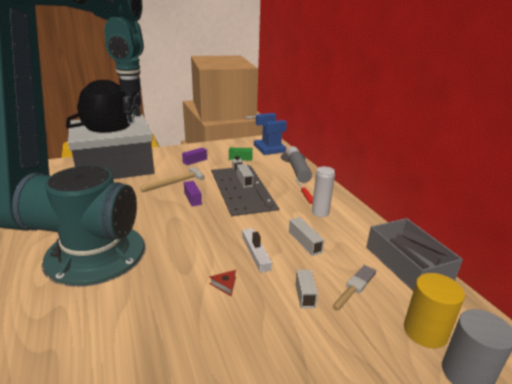

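View pics/wrist0.png

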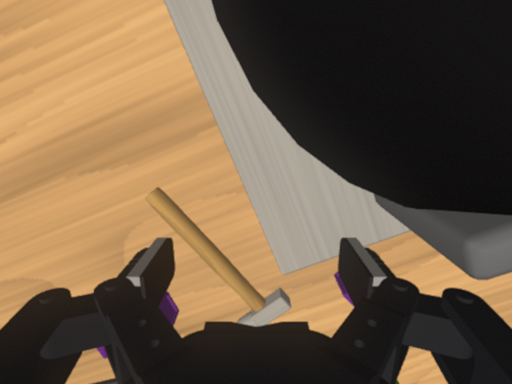

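Candidates for the piece: grey tube at top (332,169), about 45 px long; the offcut at (399,205), about 30 px; the stub on the plate at (188,181). The purple and green blocks are decoys. The straightedge with the black tab is at (332,223). I'll check these in crops.

```bash
cat > h.py <<'E'
import numpy as np, cv2, pickle
def f(d): return 192/np.tan(np.radians(d["fov_y"]/2))
def proj(d,X,R=None,t=None):
    X=np.atleast_2d(X); R=d["R"] if R is None else R; t=d["t"] if t is None else t
    c=X@R.T+t; return np.c_[d["cx"]+f(d)*c[:,0]/c[:,2], d["cy"]+f(d)*c[:,1]/c[:,2]]
def ray(d,uv,z,R=None,t=None):
    R=d["R"] if R is None else R; t=d["t"] if t is None else t
    uv=np.atleast_2d(uv).astype(float)
    c=np.c_[(uv[:,0]-d["cx"])/f(d),(uv[:,1]-d["cy"])/f(d),np.ones(len(uv))]
    w=c@R; C=-R.T@t; s=(z-C[2])/w[:,2]; return C+w*s[:,None]
def wristRt(s,d):
    from scipy.spatial.transform import Rotation as Ro
    T=np.eye(4); T[:3,:3]=Ro.from_quat(s["tool_rot"]).as_matrix(); T[:3,3]=s["eef_pos"]
    M=np.linalg.inv(T@d["hand_eye"]); return M[:3,:3],M[:3,3]
def crop(img,x0,y0,x1,y1,k,name):
    cv2.imwrite(name,cv2.resize(img[y0:y1,x0:x1],None,fx=k,fy=k,interpolation=cv2.INTER_CUBIC))
E
python3 - <<'E'
from h import *
s,S=pickle.load(open("s0.pkl","rb"))
t=S["top"]
crop(t["img"],130,150,280,235,5,"pics/t_plate.png")
crop(t["img"],290,150,430,250,5,"pics/t_piece.png")
print(proj(t,[[0,0,0]]))
E
```

```text
[[281.65774846 369.27749891]]
```

View pics/t_plate.png

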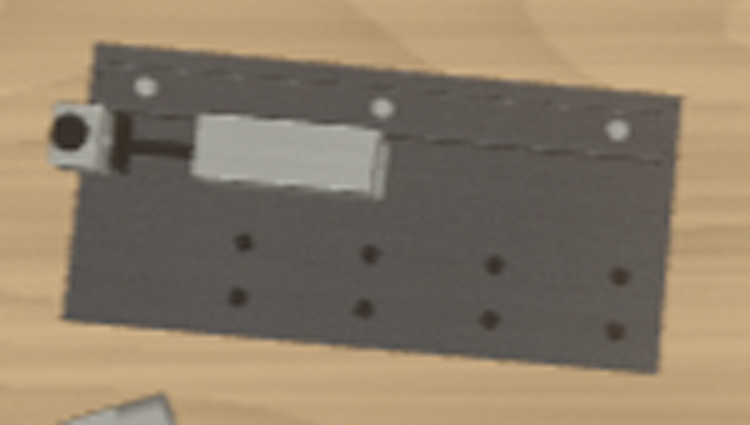

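View pics/t_piece.png

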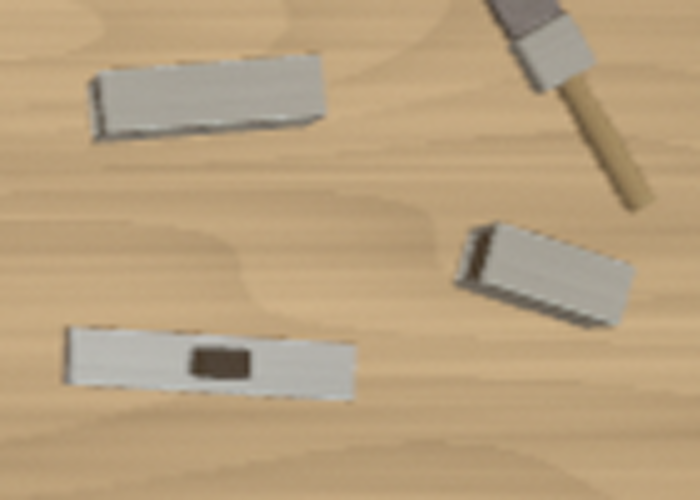

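The long tube (about 46 px) at (332,169) is the piece. The tube at (399,205) is visibly shorter, so it is the offcut. Next I fit the poses.

```bash
cat > fit.py <<'E'
from h import *
from scipy.optimize import least_squares
def fit(d,pix,local,g,R=None,t=None):
    local=np.array(local,float); pix=np.array(pix,float)
    def r(p):
        c,s_=np.cos(p[2]),np.sin(p[2])
        X=np.c_[p[0]+c*local[:,0]-s_*local[:,1],p[1]+s_*local[:,0]+c*local[:,1],local[:,2]]
        return (proj(d,X,R,t)-pix).ravel()
    o=least_squares(r,g); return o.x, np.abs(o.fun).max()
def cr(p,k,x0,y0): return (np.array(p)+.5)/k-.5+[x0,y0]
def box(l,w,z): # order: +x+y, +x-y, -x-y, -x+y
    return [[w/2,l/2,z],[w/2,-l/2,z],[-w/2,-l/2,z],[-w/2,l/2,z]]
E
python3 - <<'E'
from fit import *
s,S=pickle.load(open("s0.pkl","rb")); t=S["top"]
def show(n,r): print(n,r[0][:2].round(1),np.degrees(r[0][2]).round(2),r[1].round(2))
show("plate",fit(t,cr([(95,43),(682,97),(658,374),(62,320)],5,130,150),box(380,180,10),[500,200,0]))
show("stub",fit(t,cr([(198,114),(383,130),(374,196),(190,180)],5,130,150),box(110,40,60),[500,200,0]))
show("piece",fit(t,cr([(97,74),(322,54),(326,117),(103,135)],5,290,150),box(140,40,50),[500,-200,0]))
show("se",fit(t,cr([(68,327),(356,345),(353,400),(70,384)],5,290,150),box(180,36,30),[500,-200,0]))
show("tab",fit(t,cr([(193,347),(251,349),(250,380),(191,376)],5,290,150),box(30,18,70),[500,-200,0]))
show("offcut",fit(t,cr([(497,222),(634,264),(615,326),(480,285)],5,290,150),box(90,40,50),[500,-200,0]))
E
```

```text
plate [553.1 241.8] -5.34 0.26
stub [580.7 290.1] -5.22 0.76
piece [ 619.2 -159.7] 4.7 0.54
se [ 451.8 -160.2] -3.53 0.47
tab [ 452.  -156.7] -3.53 1.01
offcut [ 506.4 -372.2] -17.35 0.55
```

```bash
cat > plan.py <<'E'
import numpy as np
from scipy.spatial.transform import Rotation as Ro
from rig import readout
def tool(phi):
    p=np.radians(phi); z=np.array([np.cos(p),np.sin(p),0]); x=np.array([0,0,-1.]); return np.c_[x,np.cross(z,x),z]
def st():
    s=readout.read_state(); R=Ro.from_quat(s["tool_rot"]).as_matrix()
    print("t",round(s["time_s"],2),"pos",s["eef_pos"].round(1),"phi",round(np.degrees(np.arctan2(R[1,2],R[0,2])),2),"tilt",np.degrees(R[2,:]+[1,0,0]).round(2),"F",s["wrist_force"].round(2),"w",round(s["gripper_width"],3),"j",s["joints"].round(2)); return s,R
def plan(pos,phi):
    s,R=st()
    rv=Ro.from_matrix(R.T@tool(phi)).as_rotvec(degrees=True)/6
    sh=R.T@(np.array(pos)-s["eef_pos"])/40
    print("turn",rv.round(3),"shift",sh.round(3)); return np.r_[rv,sh]
E
python3 - <<'E'
from plan import *
import pickle
from h import *
s,S=pickle.load(open("s0.pkl","rb")); t=S["top"]
print(ray(t,[[289,110]],170),ray(t,[[285,134]],0))
plan([600,-160,230],4.7)
plan([600,-160,230],184.7)
E
```

```text
[[767.5777956  -13.59280524 170.        ]] [[742.05721421 -18.67969737   0.        ]]
t 0.15 pos [196.5 486.6 231. ] phi 68.01 tilt [ 0.    0.01 -0.04] F [-0.04  0.17 -0.57] w 0.999 j [ 1.03  0.26 -0.05  1.26 -0.    1.42]
turn [ 1.0552e+01 -7.0000e-03  3.0000e-03] shift [  0.03  -15.407 -11.213]
t 0.15 pos [196.5 486.6 231. ] phi 68.01 tilt [ 0.    0.01 -0.04] F [-0.04  0.17 -0.57] w 0.999 j [ 1.03  0.26 -0.05  1.26 -0.    1.42]
turn [-1.9448e+01 -3.0000e-03 -8.0000e-03] shift [  0.03  -15.407 -11.213]
```

Emit:
play_rows:
  rows:
    - [0.6,0,0,-0.2,-0.8,-0.6,-1]
    - [1.4,0,0,-0.3,-1.6,-1.2,-1]
    - [2.2,0,0,-0.3,-2.4,-1.75,-1]
    - [3.0,0,0,-0.3,-3.2,-2.3,-1]
    - [3.8,0,0,-0.3,-4.0,-2.9,-1]
    - [4.6,0,0,-0.3,-4.8,-3.5,-1]
    - [5.4,0,0,-0.3,-5.6,-4.1,-1]
    - [6.2,0,0,-0.3,-6.4,-4.7,-1]
    - [7.0,0,0,-0.3,-7.2,-5.2,-1]
    - [7.6,0,0,-0.3,-8.0,-5.8,-1]
    - [8.2,0,0,-0.3,-8.8,-6.4,-1]
    - [8.8,0,0,-0.3,-9.6,-7.0,-1]
  grip_force: 80

```text
time_s: 1.15
eef_pos: [448.2, 81.2, 243.1]
tool_rot: [-0.093, 0.701, 0.092, 0.701]
wrist_force: [0.8, 2.4, -0.4]
gripper_width: 1.001
```

```bash
python3 - <<'E'
from plan import *
plan([605,-160,230],4.7)
E
```

```text
t 1.15 pos [448.2  81.2 243.1] phi 15.02 tilt [ 0.   -0.03 -0.03] F [ 0.81  2.35 -0.41] w 1.001 j [ 0.    0.14 -0.18  1.25 -0.    1.31]
turn [ 1.72  -0.004  0.005] shift [ 0.331 -6.841  2.222]
```

Emit:
play_rows:
  rows:
    - [0.2,0,0,0.0,-0.7,0.25,-1]
    - [0.4,0,0,0.1,-1.45,0.5,-1]
    - [0.6,0,0,0.1,-2.2,0.75,-1]
    - [0.8,0,0,0.2,-2.95,1.0,-1]
    - [1.0,0,0,0.2,-3.7,1.25,-1]
    - [1.2,0,0,0.3,-4.45,1.5,-1]
    - [1.4,0,0,0.33,-5.2,1.75,-1]
    - [1.6,0,0,0.33,-5.9,2.0,-1]
    - [1.72,0,0,0.33,-6.5,2.15,-1]
    - [1.72,0,0,0.33,-6.84,2.22,-1]
    - [1.72,0,0,0.33,-6.84,2.22,-1]
    - [1.72,0,0,0.33,-6.84,2.22,-1]

```text
time_s: 2.15
eef_pos: [604.8, -160.3, 229.4]
tool_rot: [-0.029, 0.707, 0.029, 0.706]
wrist_force: [-0.1, 0.3, -0.4]
gripper_width: 1.003
```

```bash
cat > look.py <<'E'
import sys,pickle,cv2
from plan import *
from rig import optics
def look(name,cam="wrist"):
    s,R=st(); d=optics.snapshot(cam); pickle.dump((s,d),open(f"{name}.pkl","wb")); cv2.imwrite(f"pics/{name}.png",d["img"])
if __name__=="__main__": look(*sys.argv[1:])
E
python3 look.py w1
```

```text
t 2.15 pos [ 604.8 -160.3  229.4] phi 4.65 tilt [ 0.   -0.   -0.08] F [-0.11  0.31 -0.43] w 1.003 j [-0.39  0.44  0.22  1.35 -0.    1.1 ]
```

View pics/w1.png

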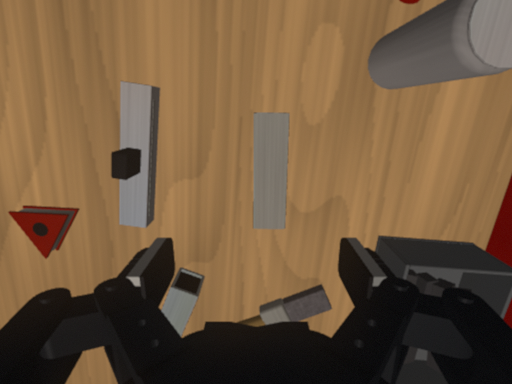

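```bash
python3 - <<'E'
from h import *
s,d=pickle.load(open("w1.pkl","rb"))
crop(d["img"],90,70,310,240,3.4,"pics/w1c.png")
E
```

```text
(no output)
```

View pics/w1c.png

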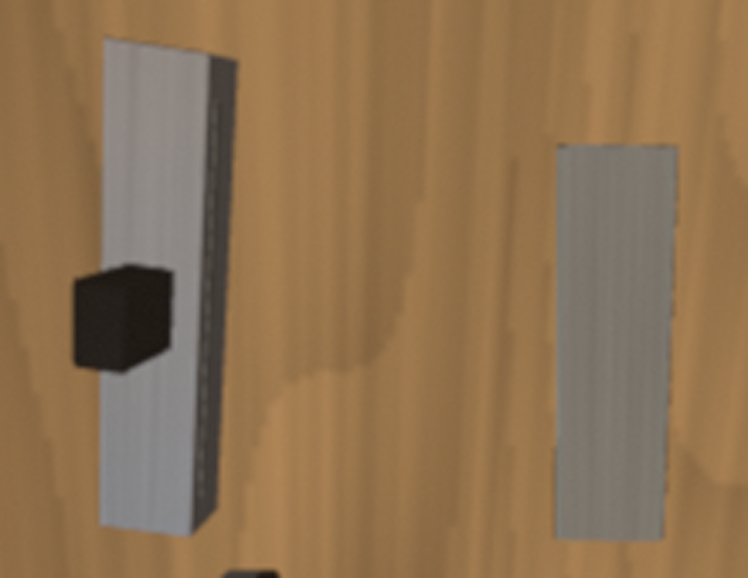

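```bash
python3 - <<'E'
from fit import *
s,d=pickle.load(open("w1.pkl","rb")); R,t=wristRt(s,d)
def show(n,r): print(n,r[0][:2].round(1),np.degrees(r[0][2]).round(2),r[1].round(2))
k=3.4
show("piece",fit(d,cr([(677,146),(662,539),(555,538),(557,145)],k,90,70),box(140,40,50),[600,-160,0],R,t))
show("se",fit(d,cr([(209,56),(192,536),(100,524),(104,38)],k,90,70),box(180,36,30),[450,-160,0],R,t))
from plan import *
plan([617,-160,100],4.0)
E
```

```text
piece [ 620.4 -159.7] 4.21 0.43
se [ 452.7 -160.2] -3.71 0.84
t 2.2 pos [ 604.6 -159.7  229.7] phi 4.7 tilt [ 0.   -0.01 -0.06] F [-0.11  0.13 -0.3 ] w 1.005 j [-0.39  0.44  0.22  1.35 -0.    1.1 ]
turn [ 0.116 -0.01   0.001] shift [ 3.243 -0.033  0.312]
```

Emit:
play_rows:
  rows:
    - [0.07,0,0,0.6,-0.03,0.2,-1]
    - [0.07,0,0,1.3,-0.03,0.39,-1]
    - [0.07,0,0,2.0,-0.03,0.39,-1]
    - [0.07,0,0,2.7,-0.03,0.39,-1]
    - [0.07,0,0,3.3,-0.03,0.39,-1]
    - [0.07,0,0,3.8,-0.03,0.39,-1]
    - [0.07,0,0,4.3,-0.03,0.39,-1]
    - [0.07,0,0,4.7,-0.03,0.39,-1]
    - [0.07,0,0,5.0,-0.03,0.39,-1]
    - [0.07,0,0,5.2,-0.03,0.39,-1]
    - [0.07,0,0,5.24,-0.03,0.39,-1]
    - [0.07,0,0,5.24,-0.03,0.39,-1]

```text
time_s: 3.2
eef_pos: [619.8, -159.0, 20.3]
tool_rot: [-0.027, 0.707, 0.027, 0.706]
wrist_force: [-0.4, -0.5, -0.6]
gripper_width: 1.0
```

```bash
python3 look.py w2
```

```text
t 3.2 pos [ 619.8 -159.    20.3] phi 4.31 tilt [ 0.    0.   -0.07] F [-0.44 -0.45 -0.62] w 1.0 j [-0.38  0.58 -0.12  0.87 -0.    1.12]
```

View pics/w2.png

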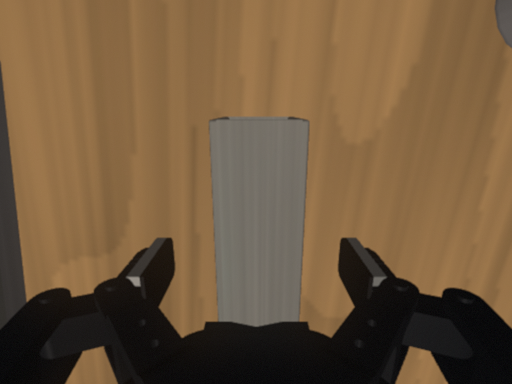

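The piece lies centred between the fingers (cols 210–308, far end at row 118). Now I close on it.

Emit:
play_rows:
  rows:
    - [0,0,0,0,0,0,1]
    - [0,0,0,0,0,0,1]
    - [0,0,0,0,0,0,1]
    - [0,0,0,0,0,0,1]
    - [0,0,0,0,0,0,1]
    - [0,0,0,0,0,0,1]
    - [0,0,0,0,0,0,1]
    - [0,0,0,0,0,0,1]
  grip_force: 80

```text
time_s: 3.92
eef_pos: [620.6, -159.4, 21.6]
tool_rot: [-0.027, 0.706, 0.026, 0.707]
wrist_force: [-1.0, 1.1, 7.1]
gripper_width: 0.453
```

Emit:
play_rows:
  rows:
    - [0,0,0,-0.1,0,0,1]
    - [0,0,0,-0.3,0,0,1]
    - [0,0,0,-0.5,0,0,1]
    - [0,0,0,-0.7,0,0,1]
    - [0,0,0,-1.0,0,0,1]
    - [0,0,0,-1.0,0,0,1]

```text
time_s: 4.42
eef_pos: [621.6, -159.8, 64.1]
tool_rot: [-0.027, 0.705, 0.026, 0.708]
wrist_force: [0.7, -0.0, -4.1]
gripper_width: 0.453
```

```bash
python3 look.py w3
```

```text
t 4.42 pos [ 621.6 -159.8   64.1] phi 4.3 tilt [ 0.   -0.12  0.2 ] F [ 0.74 -0.05 -4.09] w 0.453 j [-0.38  0.55 -0.06  0.96 -0.    1.12]
```

View pics/w3.png

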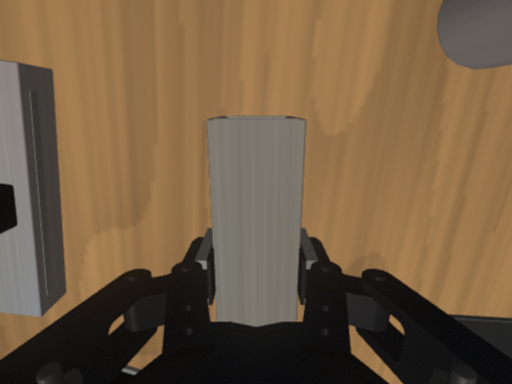

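```bash
python3 - <<'E'
from plan import *
plan([564,150,130],-5.3)
E
```

```text
t 4.47 pos [ 621.3 -159.7   63. ] phi 4.3 tilt [ 0.   -0.1   0.16] F [ 0.42  0.49 -4.94] w 0.457 j [-0.38  0.55 -0.06  0.96 -0.    1.12]
turn [1.6   0.028 0.015] shift [-1.692  7.825 -0.843]
```

Emit:
play_rows:
  rows:
    - [0.1,0,0,-0.5,0.2,0.0,1]
    - [0.2,0,0,-1.0,0.7,-0.05,1]
    - [0.4,0,0,-1.5,1.4,-0.1,1]
    - [0.6,0.01,0,-1.69,2.2,-0.2,1]
    - [0.8,0.02,0.01,-1.69,3.0,-0.3,1]
    - [1.0,0.03,0.01,-1.69,3.8,-0.4,1]
    - [1.2,0.03,0.01,-1.69,4.6,-0.5,1]
    - [1.4,0.03,0.01,-1.69,5.4,-0.6,1]
    - [1.5,0.03,0.01,-1.69,6.2,-0.7,1]
    - [1.6,0.03,0.015,-1.69,6.9,-0.8,1]
    - [1.6,0.03,0.015,-1.69,7.5,-0.84,1]
    - [1.6,0.03,0.015,-1.69,7.8,-0.84,1]

```text
time_s: 5.47
eef_pos: [563.1, 151.5, 129.6]
tool_rot: [0.032, 0.707, -0.032, 0.706]
wrist_force: [0.4, 0.5, -4.6]
gripper_width: 0.454
```

Emit:
play_rows:
  rows:
    - [0,0,0,0,0,0,1]
    - [0,0,0,0,0,0,1]

```text
time_s: 5.63
eef_pos: [562.9, 151.9, 129.2]
tool_rot: [0.032, 0.707, -0.031, 0.706]
wrist_force: [-0.0, -0.3, -5.4]
gripper_width: 0.451
```

```bash
python3 look.py w4; python3 look.py t4 top
```

```text
t 5.63 pos [562.9 151.9 129.2] phi -5.11 tilt [ 0.    0.01 -0.09] F [-0.04 -0.31 -5.36] w 0.451 j [ 0.12  0.41 -0.11  1.05  0.    1.78]
t 5.68 pos [563.2 151.1 129.3] phi -5.18 tilt [ 0.   -0.   -0.08] F [-0.26 -0.32 -5.25] w 0.459 j [ 0.12  0.41 -0.11  1.05  0.    1.78]
```

View pics/w4.png

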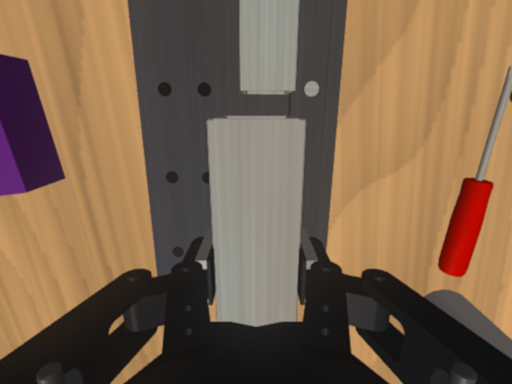

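```bash
python3 - <<'E'
from h import *
s,d=pickle.load(open("w4.pkl","rb"))
crop(d["img"],200,0,360,130,5,"pics/w4c.png")
E
```

```text
(no output)
```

View pics/w4c.png

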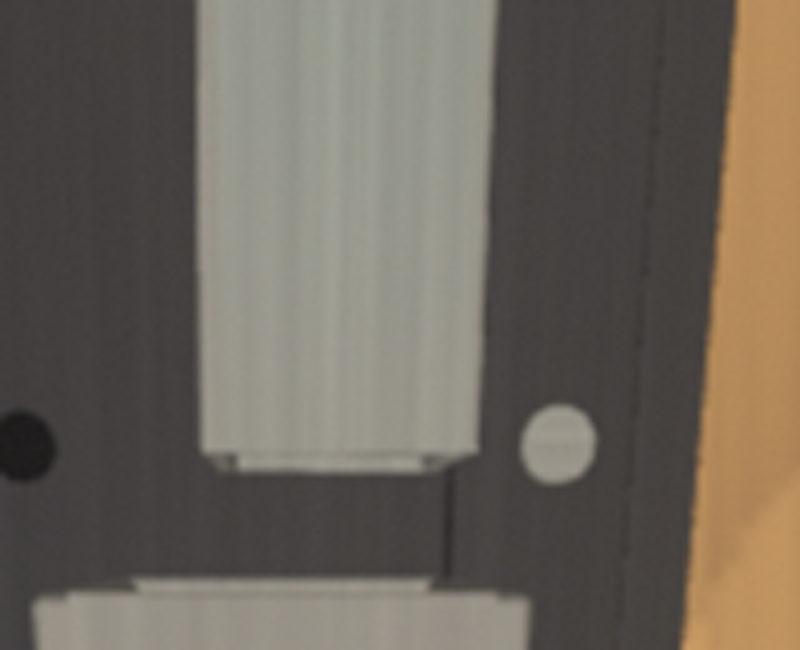

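```bash
python3 - <<'E'
from fit import *
s,d=pickle.load(open("w4.pkl","rb")); R,t=wristRt(s,d)
k=5
P=lambda p,z: ray(d,cr(p,k,200,0),z,R,t).round(1)
print("stub end",P([(201,452),(480,454),(196,0),(497,0)],60))
print("rail top",P([(455,480),(455,560)],22)); print("rail bot",P([(446,480),(446,560)],10))
zt=s["eef_pos"][2]-21.6+50
print("piece end",P([(32,600),(530,597)],zt), zt)
print("plate far edge",P([(738,0),(683,640)],10))
c=np.array([553.1,241.8]);a=np.radians(-5.3);X=np.array([np.cos(a),np.sin(a)]);Y=np.array([-X[1],X[0]])
for n,p,z in (("stub",[(201,452),(480,454),(196,0),(497,0)],60),("railtop",[(455,480),(455,560)],22),("railbot",[(446,480),(446,560)],10),("pe",[(32,600),(530,597)],zt),("pedge",[(738,0),(683,640)],10)):
    q=P(p,z)[:,:2]-c; print(n,np.c_[q@X,q@Y].round(1).tolist())
q=s["eef_pos"][:2]-c; print("tcp local",q@X,q@Y)
E
```

```text
stub end [[558.5 238.3  60. ]
 [598.2 234.4  60. ]
 [563.8 294.   60. ]
 [603.2 290.4  60. ]]
rail top [[598.9 232.5  22. ]
 [598.2 219.5  22. ]]
rail bot [[598.7 233.   10. ]
 [598.  219.4  10. ]]
piece end [[549.1 222.  157.6]
 [588.3 218.7 157.6]] 157.5677509089578
plate far edge [[650.1 302.5  10. ]
 [640.3 201.4  10. ]]
stub [[5.7, -3.0], [45.6, -3.2], [5.8, 53.0], [45.4, 53.0]]
railtop [[46.5, -5.0], [47.0, -18.0]]
railbot [[46.2, -4.6], [46.8, -18.2]]
pe [[-2.2, -20.1], [37.2, -19.7]]
pedge [[91.0, 69.4], [90.6, -32.2]]
tcp local 18.05211596186398 -88.65970601539566
```

Emit:
play_rows:
  rows:
    - [0.02,0,0,0.3,0,0.06,1]
    - [0.02,0,0,0.7,0,0.12,1]
    - [0.02,0,0,1.1,0,0.12,1]
    - [0.02,0,0,1.5,0,0.12,1]
    - [0.02,0,0,1.8,0,0.12,1]
    - [0.02,0,0,2.05,0,0.12,1]
    - [0.02,0,0,2.2,0,0.12,1]
    - [0.02,0,0,2.3,0,0.12,1]
    - [0.02,0,0,2.35,0,0.12,1]
    - [0.02,0,0,2.35,0,0.12,1]

```text
time_s: 6.57
eef_pos: [568.1, 150.0, 35.3]
tool_rot: [0.033, 0.707, -0.033, 0.706]
wrist_force: [-0.3, 0.4, -4.6]
gripper_width: 0.453
```

Emit:
play_rows:
  rows:
    - [0,0,0,0,0,0,1]

```text
time_s: 6.65
eef_pos: [568.4, 150.0, 35.8]
tool_rot: [0.033, 0.706, -0.033, 0.706]
wrist_force: [-0.6, 0.4, -4.3]
gripper_width: 0.45
```

```bash
python3 look.py w5; python3 look.py s5 side
```

```text
t 6.65 pos [568.4 150.   35.8] phi -5.35 tilt [ 0.    0.01 -0.02] F [-0.58  0.44 -4.34] w 0.45 j [ 0.12  0.49 -0.25  0.83  0.    1.78]
t 6.7 pos [568.5 150.1  35.9] phi -5.36 tilt [ 0.    0.01 -0.02] F [ 0.31 -0.09 -4.15] w 0.455 j [ 0.12  0.49 -0.25  0.83  0.    1.78]
```

View pics/w5.png

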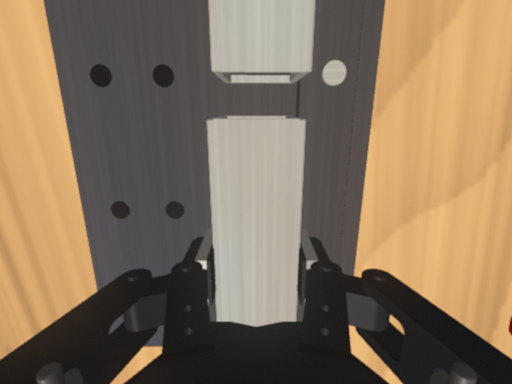

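Emit:
play_rows:
  rows:
    - [0,0,0,0.03,0,0,1]
    - [0,0,0,0.06,0,0,1]
    - [0,0,0,0.08,0,0,1]
    - [0,0,0,0.09,0,0,1]
    - [0,0,0,0.09,0,0,1]

```text
time_s: 7.17
eef_pos: [568.4, 150.1, 32.2]
tool_rot: [0.033, 0.706, -0.033, 0.706]
wrist_force: [0.2, -0.1, -4.9]
gripper_width: 0.455
```

```bash
python3 -c "
from plan import *
st()"
```

```text
t 7.17 pos [568.4 150.1  32.2] phi -5.35 tilt [ 0.    0.01 -0.03] F [ 0.16 -0.06 -4.9 ] w 0.455 j [ 0.12  0.5  -0.25  0.82  0.    1.78]
```

Emit:
play_rows:
  rows:
    - [0,0,0,0.02,0,0,1]
    - [0,0,0,0.03,0,0,1]
    - [0,0,0,0.03,0,0,1]

```text
time_s: 7.42
eef_pos: [568.4, 150.1, 31.6]
tool_rot: [0.033, 0.706, -0.033, 0.706]
wrist_force: [-2.9, -1.0, 5.1]
gripper_width: 0.454
```

Emit:
play_rows:
  rows:
    - [0,0,0,-0.01,0,0.02,1]
    - [0,0,0,-0.01,0,0.04,1]
    - [0,0,0,-0.01,0,0.06,1]
    - [0,0,0,-0.01,0,0.08,1]
    - [0,0,0,-0.01,0,0.08,1]

```text
time_s: 7.83
eef_pos: [571.0, 149.8, 31.7]
tool_rot: [0.033, 0.707, -0.033, 0.706]
wrist_force: [-3.8, 0.7, -3.7]
gripper_width: 0.456
```

Emit:
play_rows:
  rows:
    - [0,0,0,0,0,0,1]

```text
time_s: 7.92
eef_pos: [571.0, 149.8, 31.6]
tool_rot: [0.033, 0.707, -0.033, 0.706]
wrist_force: [-2.1, 0.3, -0.7]
gripper_width: 0.453
```

Emit:
play_rows:
  rows:
    - [0,0,0,-0.005,0,0.015,1]
    - [0,0,0,-0.005,0,0.03,1]
    - [0,0,0,-0.005,0,0.03,1]

```text
time_s: 8.17
eef_pos: [571.1, 149.8, 31.7]
tool_rot: [0.033, 0.708, -0.033, 0.705]
wrist_force: [-8.5, 3.1, -0.0]
gripper_width: 0.455
```

Emit:
play_rows:
  rows:
    - [0,0,0,0,0,0.015,1]
    - [0,0,0,0,0,0.03,1]
    - [0,0,0,0,0,0.03,1]

```text
time_s: 8.42
eef_pos: [571.1, 149.8, 31.7]
tool_rot: [0.033, 0.708, -0.033, 0.704]
wrist_force: [-9.3, 2.2, 4.8]
gripper_width: 0.456
```

Emit:
play_rows:
  rows:
    - [0,0,0,-0.01,0.02,-0.005,1]
    - [0,0,0,-0.01,0.05,-0.005,1]
    - [0,0,0,-0.01,0.09,-0.005,1]
    - [0,0,0,-0.01,0.13,-0.005,1]
    - [0,0,0,-0.01,0.17,-0.005,1]
    - [0,0,0,-0.01,0.21,-0.005,1]
    - [0,0,0,-0.01,0.24,-0.005,1]
    - [0,0,0,-0.01,0.26,-0.005,1]
    - [0,0,0,-0.01,0.28,-0.005,1]
    - [0,0,0,-0.01,0.3,-0.005,1]

```text
time_s: 9.25
eef_pos: [572.1, 161.9, 32.1]
tool_rot: [0.033, 0.708, -0.033, 0.704]
wrist_force: [-1.1, -1.6, -5.2]
gripper_width: 0.453
```

```bash
python3 look.py w6
```

```text
t 9.25 pos [572.1 161.9  32.1] phi -5.36 tilt [ 0.    0.01 -0.32] F [-1.11 -1.59 -5.24] w 0.453 j [ 0.14  0.51 -0.23  0.84  0.    1.8 ]
```

View pics/w6.png

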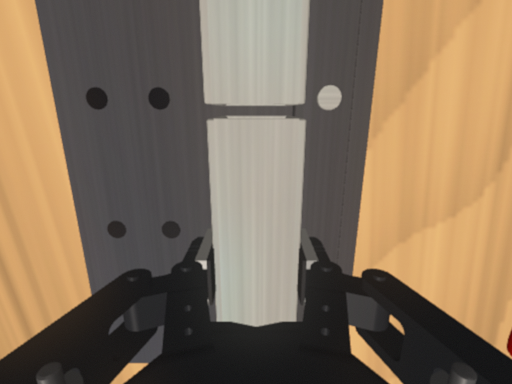

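Emit:
play_rows:
  rows:
    - [0,-0.05,0,0.01,0.015,0,1]
    - [0,-0.05,0,0.01,0.03,0,1]
    - [0,-0.05,0,0.01,0.045,0,1]
    - [0,-0.05,0,0.01,0.06,0,1]
    - [0,-0.05,0,0.01,0.075,0,1]
    - [0,-0.05,0,0.01,0.09,0,1]
    - [0,-0.05,0,0.01,0.105,0,1]
    - [0,-0.05,0,0.01,0.12,0,1]
    - [0,-0.05,0,0.01,0.135,0,1]
    - [0,-0.05,0,0.01,0.15,0,1]

```text
time_s: 10.13
eef_pos: [572.7, 167.7, 31.7]
tool_rot: [0.033, 0.706, -0.033, 0.706]
wrist_force: [-1.6, -4.4, -5.0]
gripper_width: 0.455
```

```bash
python3 look.py w7
```

```text
t 10.13 pos [572.7 167.7  31.7] phi -5.37 tilt [ 0.   -0.02 -0.02] F [-1.65 -4.41 -4.99] w 0.455 j [ 0.15  0.51 -0.23  0.83 -0.    1.81]
```

View pics/w7.png

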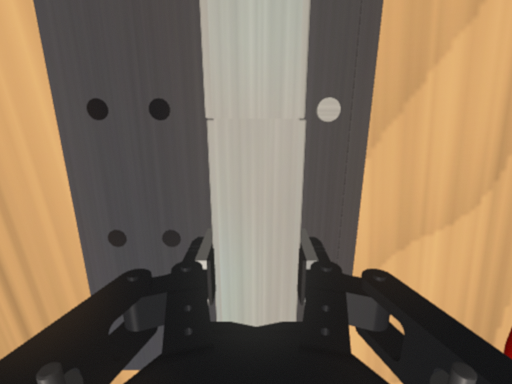

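```bash
python3 - <<'E'
from fit import *
s,S=pickle.load(open("s0.pkl","rb")); t=S["top"]
c=np.array([553.1,241.8]);a=np.radians(-5.3);X=np.array([np.cos(a),np.sin(a)]);Y=np.array([-X[1],X[0]])
for z in (28,40,46):
  q=ray(t,cr([(130,150),(113,143)],5,130,150),z)[:,:2]-c; print(z,np.c_[q@X,q@Y].round(1).tolist())
q=np.array([572.7,167.7])-c; print(q@X,q@Y)
d=pickle.load(open("t4.pkl","rb"))[1]
crop(d["img"],135,160,215,220,9,"pics/t4c.png")
E
```

```text
28 [[20.7, 154.3], [24.1, 165.4]]
40 [[19.4, 151.1], [22.9, 162.1]]
46 [[18.8, 149.5], [22.2, 160.4]]
26.360864614208047 -71.97273662152494
```

View pics/t4c.png

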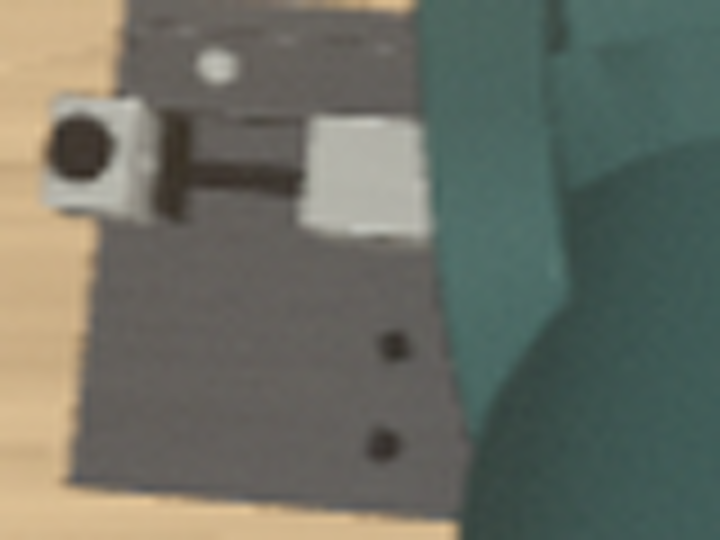

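Emit:
play_rows:
  rows:
    - [0,0,0,0.01,0.03,0,1]
    - [0,0,0,0.01,0.08,0,1]
    - [0,0,0,0.01,0.14,0,1]
    - [0,0,0,0.01,0.2,0,1]
    - [0,0,0,0.01,0.26,0,1]
    - [0,0,0,0.01,0.32,0,1]
    - [0,0,0,0.01,0.38,0,1]
    - [0,0,0,0.01,0.44,0,1]
    - [0,0,0,0.01,0.5,0,1]
    - [0,0,0,0.01,0.55,0,1]
    - [0,0,0,0.01,0.6,0,1]
    - [0,0,0,0.01,0.63,0,1]

```text
time_s: 11.18
eef_pos: [575.1, 192.5, 31.6]
tool_rot: [0.033, 0.706, -0.034, 0.706]
wrist_force: [-2.8, -6.6, 0.1]
gripper_width: 0.458
```

```bash
python3 look.py w8; python3 look.py t8 top; python3 - <<'E'
from h import *
d=pickle.load(open("t8.pkl","rb"))[1]
crop(d["img"],135,160,215,220,9,"pics/t8c.png")
E
```

```text
t 11.18 pos [575.1 192.5  31.6] phi -5.39 tilt [ 0.   -0.08  0.  ] F [-2.8  -6.63  0.11] w 0.458 j [ 0.19  0.52 -0.2   0.85 -0.    1.85]
t 11.23 pos [575.1 192.7  31.6] phi -5.38 tilt [ 0.   -0.07 -0.  ] F [-3.07 -4.89 -0.13] w 0.454 j [ 0.19  0.52 -0.2   0.85 -0.    1.85]
```

View pics/t8c.png

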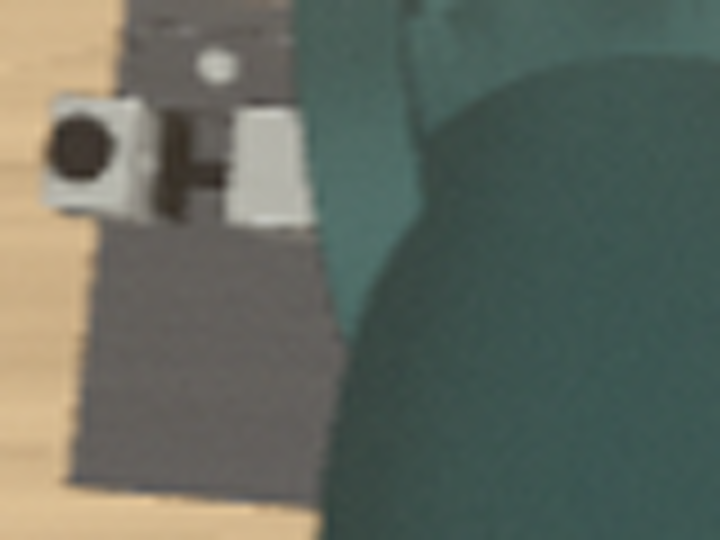

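View pics/w8.png

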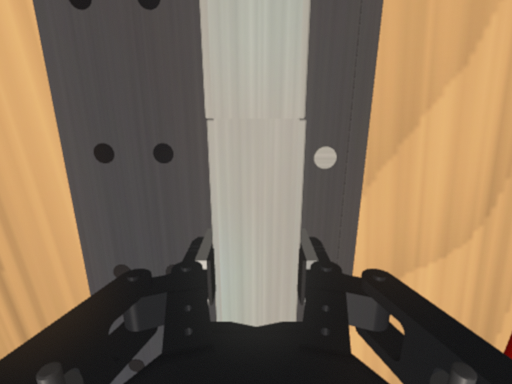

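Emit:
play_rows:
  rows:
    - [0,0,0,0,0.03,0,1]
    - [0,0,0,0,0.06,0,1]
    - [0,0,0,0,0.09,0,1]
    - [0,0,0,0,0.12,0,1]
    - [0,0,0,0,0.15,0,1]
    - [0,0,0,0,0.18,0,1]
    - [0,0,0,0,0.21,0,1]

```text
time_s: 11.87
eef_pos: [575.9, 201.0, 31.6]
tool_rot: [0.033, 0.706, -0.034, 0.706]
wrist_force: [-1.8, -4.4, -2.8]
gripper_width: 0.451
```

Emit:
play_rows:
  rows:
    - [0,0,0,0,0.02,0,1]
    - [0,0,0,0,0.04,0,1]
    - [0,0,0,0,0.06,0,1]
    - [0,0,0,0,0.08,0,1]
    - [0,0,0,0,0.1,0,1]

```text
time_s: 12.28
eef_pos: [576.2, 205.0, 31.6]
tool_rot: [0.033, 0.706, -0.034, 0.706]
wrist_force: [-2.3, -4.2, -1.8]
gripper_width: 0.451
```

Emit:
play_rows:
  rows:
    - [0,0,0,0,0.02,0,1]
    - [0,0,0,0,0.04,0,1]
    - [0,0,0,0,0.06,0,1]
    - [0,0,0,0,0.08,0,1]

```text
time_s: 12.62
eef_pos: [576.6, 208.3, 31.6]
tool_rot: [0.033, 0.706, -0.034, 0.706]
wrist_force: [-1.9, -4.5, -2.8]
gripper_width: 0.454
```

Emit:
play_rows:
  rows:
    - [0,0,0,0,0.02,0,1]
    - [0,0,0,0,0.04,0,1]
    - [0,0,0,0,0.06,0,1]
    - [0,0,0,0,0.08,0,1]

```text
time_s: 12.95
eef_pos: [576.9, 211.6, 31.6]
tool_rot: [0.033, 0.706, -0.034, 0.706]
wrist_force: [-2.3, -3.8, -3.4]
gripper_width: 0.453
```

Emit:
play_rows:
  rows:
    - [0,0,0,0,0.02,0,1]
    - [0,0,0,0,0.04,0,1]
    - [0,0,0,0,0.06,0,1]
    - [0,0,0,0,0.08,0,1]

```text
time_s: 13.28
eef_pos: [577.2, 214.9, 31.6]
tool_rot: [0.033, 0.706, -0.034, 0.706]
wrist_force: [-2.7, -4.2, -2.9]
gripper_width: 0.454
```

Emit:
play_rows:
  rows:
    - [0,0,0,0,0.02,0,1]
    - [0,0,0,0,0.04,0,1]
    - [0,0,0,0,0.06,0,1]
    - [0,0,0,0,0.08,0,1]

```text
time_s: 13.62
eef_pos: [577.4, 218.1, 31.6]
tool_rot: [0.033, 0.706, -0.034, 0.706]
wrist_force: [-1.5, -5.2, -2.3]
gripper_width: 0.455
```

```bash
python3 look.py w9; python3 look.py t9 top; python3 - <<'E'
from h import *
d=pickle.load(open("t9.pkl","rb"))[1]
crop(d["img"],135,160,215,220,9,"pics/t9c.png")
E
```

```text
t 13.62 pos [577.4 218.1  31.6] phi -5.38 tilt [ 0.   -0.08  0.  ] F [-1.51 -5.17 -2.32] w 0.455 j [ 0.23  0.54 -0.17  0.86 -0.    1.89]
t 13.67 pos [577.5 218.2  31.6] phi -5.38 tilt [ 0.   -0.07  0.01] F [-1.06 -4.66 -2.44] w 0.455 j [ 0.23  0.54 -0.17  0.86 -0.    1.89]
```

View pics/t9c.png

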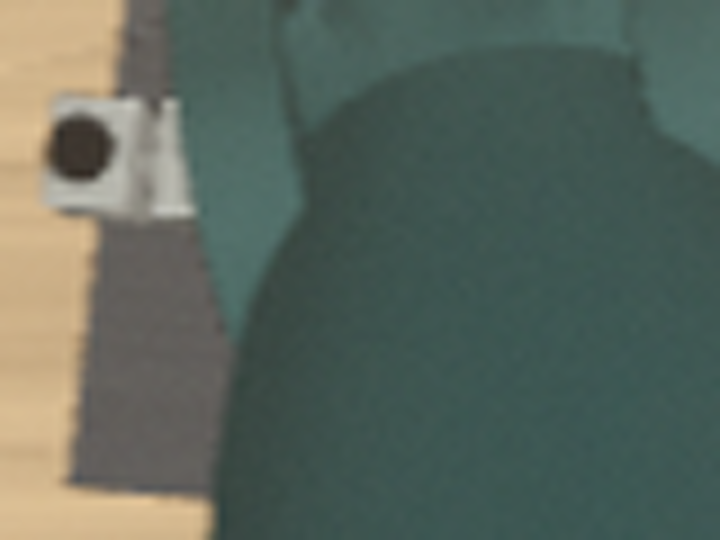

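View pics/w9.png

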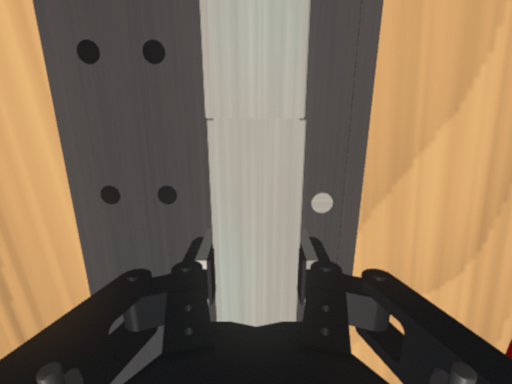

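Emit:
play_rows:
  rows:
    - [0,0,0,0,0.02,0,1]
    - [0,0,0,0,0.04,0,1]
    - [0,0,0,0,0.06,0,1]

```text
time_s: 13.97
eef_pos: [577.6, 220.1, 31.6]
tool_rot: [0.032, 0.706, -0.034, 0.706]
wrist_force: [-2.5, -10.8, -1.0]
gripper_width: 0.451
```

Emit:
play_rows:
  rows:
    - [0,0,0,0,0.02,0,1]
    - [0,0,0,0,0.035,0,1]
    - [0,0,0,0,0.035,0,1]

```text
time_s: 14.22
eef_pos: [577.7, 220.6, 31.7]
tool_rot: [0.032, 0.706, -0.035, 0.706]
wrist_force: [-2.5, -11.5, -0.5]
gripper_width: 0.452
```

Emit:
play_rows:
  rows:
    - [0,0,0,0,0.03,0,1]
    - [0,0,0,0,0.06,0,1]
    - [0,0,0,0,0.06,0,1]

```text
time_s: 14.47
eef_pos: [577.8, 221.8, 31.7]
tool_rot: [0.031, 0.706, -0.036, 0.706]
wrist_force: [-3.0, -14.6, 1.1]
gripper_width: 0.452
```

```bash
python3 look.py w10
```

```text
t 14.47 pos [577.8 221.8  31.7] phi -5.46 tilt [ 0.   -0.4   0.01] F [ -3.   -14.58   1.12] w 0.452 j [ 0.24  0.54 -0.16  0.87 -0.01  1.9 ]
```

Emit:
play_rows:
  rows:
    - [0,0,0,0,0.03,0,1]
    - [0,0,0,0,0.055,0,1]
    - [0,0,0,0,0.055,0,1]
    - [0,0,0,0,0.055,0,1]
    - [0,0,0,0,0.055,0,1]

```text
time_s: 14.93
eef_pos: [577.9, 222.3, 31.7]
tool_rot: [0.03, 0.706, -0.037, 0.706]
wrist_force: [-2.7, -17.6, 0.9]
gripper_width: 0.456
```

```bash
python3 look.py w10
```

```text
t 14.93 pos [577.9 222.3  31.7] phi -5.5 tilt [ 0.   -0.57  0.01] F [ -2.66 -17.6    0.91] w 0.456 j [ 0.24  0.54 -0.16  0.87 -0.01  1.91]
```

View pics/w10.png

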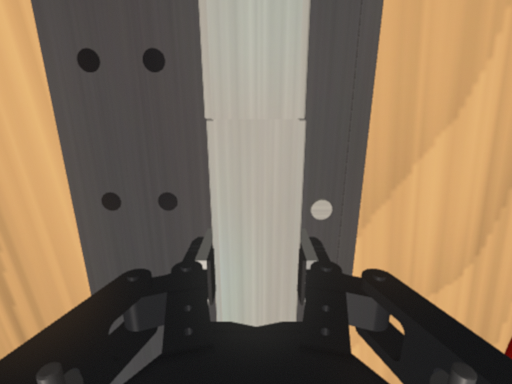

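Emit:
play_rows:
  rows:
    - [0,0,0,0,0.01,0,1]
    - [0,0,0,0,0.0,0,1]
    - [0,0,0,0,0,0,0.0]
    - [0,0,0,0,0,0,-0.5]
    - [0,0,0,0,0,0,-1]
    - [0,0,0,0,0,0,-1]
    - [0,0,0,0,0,0,-1]
    - [0,0,0,0,0,0,-1]

```text
time_s: 15.65
eef_pos: [578.0, 222.5, 31.8]
tool_rot: [0.03, 0.706, -0.037, 0.706]
wrist_force: [-0.2, -0.5, -0.6]
gripper_width: 1.0
```

```bash
python3 look.py w11
```

```text
t 15.65 pos [578.  222.5  31.8] phi -5.49 tilt [ 0.   -0.55  0.03] F [-0.17 -0.46 -0.64] w 1.0 j [ 0.24  0.54 -0.16  0.87 -0.01  1.91]
```

View pics/w11.png

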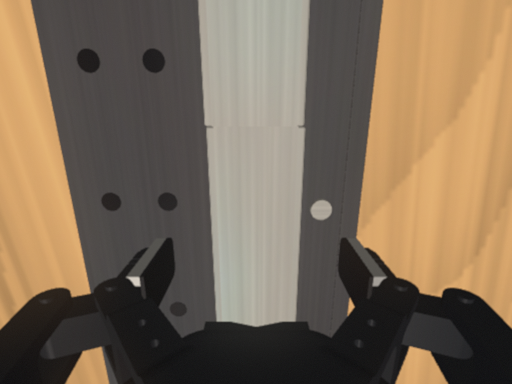

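```bash
python3 - <<'E'
from fit import *
s,d=pickle.load(open("w11.pkl","rb")); R,t=wristRt(s,d)
crop(d["img"],190,60,350,180,5,"pics/w11c.png")
E
```

```text
(no output)
```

View pics/w11c.png

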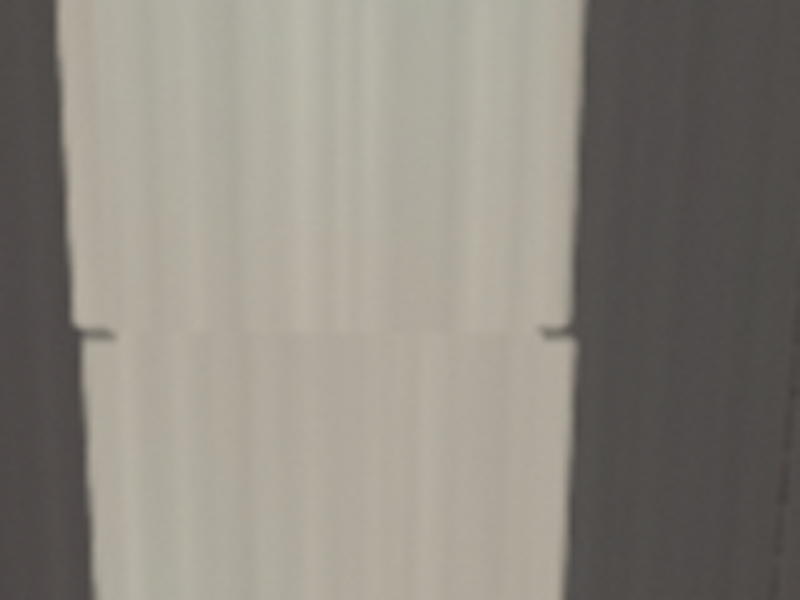

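Emit:
play_rows:
  rows:
    - [0,0,0,-0.5,0,0,-1]
    - [0,0,0,-1.3,0,0,-1]
    - [0,0,0.03,-2.2,0,0,-1]
    - [0,0,0.09,-3.0,0,0,-1]

```text
time_s: 16.03
eef_pos: [577.8, 223.7, 153.6]
tool_rot: [0.034, 0.706, -0.034, 0.706]
wrist_force: [1.8, 0.2, 0.4]
gripper_width: 1.003
```

```bash
python3 look.py t12 top; python3 look.py w12;python3 - <<'E'
from plan import *
plan([452.5,-160.2,200],86.3)
plan([452.5,-140.2,200],40)
E
```

```text
t 16.03 pos [577.8 223.7 153.6] phi -5.48 tilt [ 0.   -0.01  0.03] F [1.76 0.2  0.38] w 1.003 j [ 0.24  0.46  0.04  1.15 -0.    1.9 ]
t 16.08 pos [580.  224.3 159.8] phi -5.48 tilt [0.   0.17 0.44] F [-0.39  0.47  6.99] w 1.0 j [0.24 0.45 0.05 1.16 0.   1.9 ]
t 16.13 pos [580.2 224.2 157. ] phi -5.49 tilt [0.   0.15 0.44] F [ 0.89  0.96 -0.19] w 0.999 j [ 0.24  0.45  0.04  1.15 -0.    1.9 ]
turn [-15.298   0.077   0.04 ] shift [-1.118 -9.869 -2.251]
t 16.13 pos [580.2 224.2 157. ] phi -5.49 tilt [0.   0.15 0.44] F [ 0.89  0.96 -0.19] w 0.999 j [ 0.24  0.45  0.04  1.15 -0.    1.9 ]
turn [-7.581e+00  7.900e-02  6.000e-03] shift [-1.117 -9.371 -2.299]
```

View pics/w12.png

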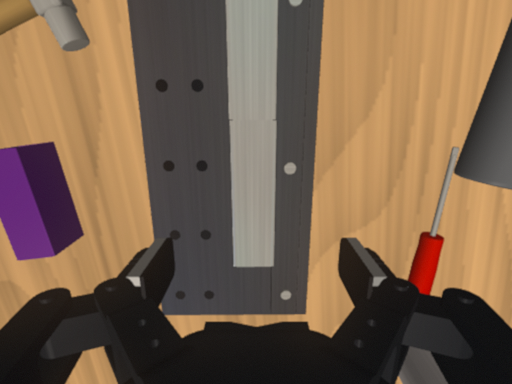

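```bash
python3 - <<'E'
from h import *
s,d=pickle.load(open("w12.pkl","rb"))
crop(d["img"],120,0,330,130,3.8,"pics/w12a.png")
crop(d["img"],120,110,330,320,3.6,"pics/w12b.png")
E
```

```text
(no output)
```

View pics/w12a.png

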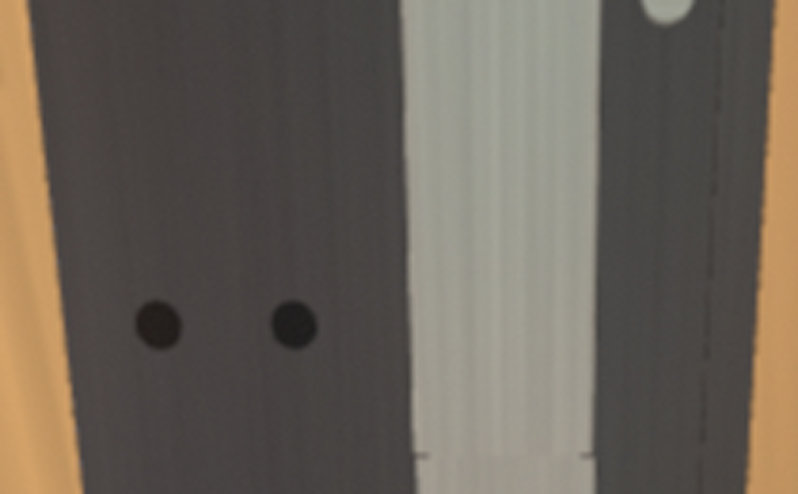

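View pics/w12b.png

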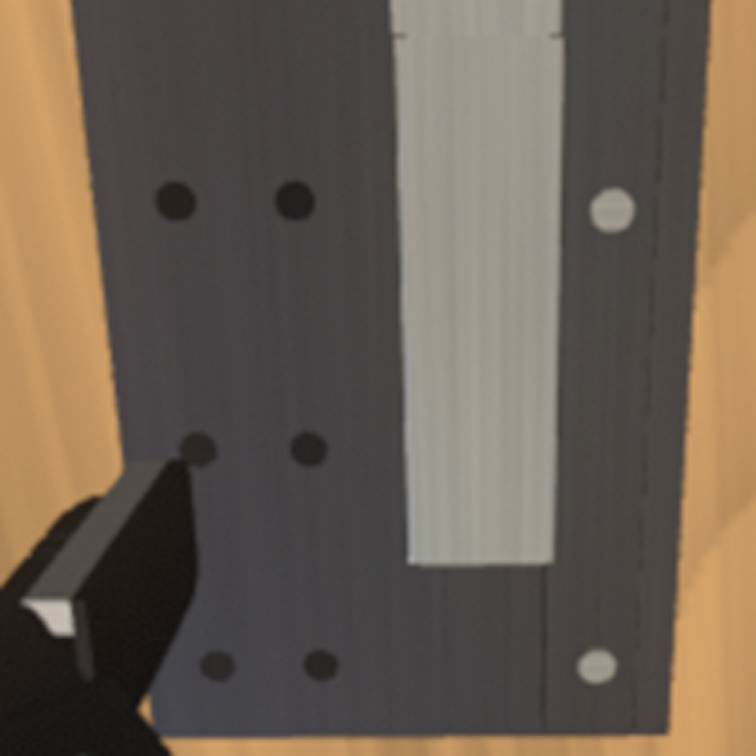

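```bash
python3 - <<'E'
from fit import *
s,d=pickle.load(open("w12.pkl","rb")); R,t=wristRt(s,d)
P=lambda p,z: ray(d,cr(p,3.6,120,110),z,R,t)[:,:2]
c=np.array([553.1,241.8]);a=np.radians(-5.3);X=np.array([np.cos(a),np.sin(a)]);Y=np.array([-X[1],X[0]])
for n,p,z in (("piece",[(395,36),(564,36),(408,563),(554,562)],60),("platecorner",[(667,735),(712,0)],10),("left",[(75,0),(123,440)],10),("rail",[(546,600),(544,720)],15)):
    q=P(p,z); w=q-c; print(n,q.round(1).tolist(),np.c_[w@X,w@Y].round(1).tolist())
E
```

```text
piece [[564.2, 290.4], [603.5, 286.6], [550.6, 152.0], [590.2, 148.3]] [[6.5, 49.4], [46.0, 49.3], [5.8, -89.7], [45.6, -89.7]]
platecorner [[625.0, 46.0], [649.1, 290.4]] [[89.7, -188.3], [91.1, 57.3]]
left [[472.2, 307.5], [459.1, 174.8]] [[-86.6, 57.9], [-87.4, -75.4]]
rail [[587.4, 107.1], [582.9, 60.7]] [[46.6, -131.0], [46.4, -177.6]]
```

Emit:
play_rows:
  rows:
    - [-0.5,0,0,-0.5,-0.3,-0.1,-1]
    - [-1.5,0,0,-1.0,-1.0,-0.3,-1]
    - [-2.5,0,0,-1.1,-1.8,-0.5,-1]
    - [-3.5,0,0,-1.1,-2.6,-0.7,-1]
    - [-4.5,0,0,-1.1,-3.4,-0.9,-1]
    - [-5.5,0.04,0,-1.1,-4.2,-1.1,-1]
    - [-6.5,0.05,0,-1.1,-5.0,-1.3,-1]
    - [-7.5,0.06,0,-1.1,-5.8,-1.5,-1]
    - [-8.5,0.07,0,-1.1,-6.6,-1.7,-1]
    - [-9.5,0.08,0,-1.1,-7.3,-1.9,-1]
    - [-10.5,0.08,0,-1.1,-7.9,-2.0,-1]
    - [-11.5,0.08,0,-1.1,-8.5,-2.1,-1]

```text
time_s: 17.13
eef_pos: [462.9, -107.5, 199.3]
tool_rot: [-0.374, 0.6, 0.373, 0.6]
wrist_force: [0.3, 0.1, 0.6]
gripper_width: 0.998
```

```bash
python3 - <<'E'
from plan import *
plan([452.5,-160.2,180],86.3)
E
```

```text
t 17.13 pos [ 462.9 -107.5  199.3] phi 63.78 tilt [ 0.   -0.1  -0.08] F [0.34 0.11 0.62] w 0.998 j [-0.4   0.19 -0.24  1.14 -0.    0.06]
turn [-3.753 -0.016  0.014] shift [ 0.484 -0.347 -1.296]
```

Emit:
play_rows:
  rows:
    - [-0.9,0,0,0.1,-0.1,-0.5,-1]
    - [-1.8,0,0,0.2,-0.2,-0.9,-1]
    - [-2.7,0,0,0.35,-0.3,-1.2,-1]
    - [-3.4,-0.01,0.01,0.48,-0.35,-1.3,-1]
    - [-3.75,-0.016,0.014,0.48,-0.35,-1.3,-1]
    - [-3.75,-0.016,0.014,0.48,-0.35,-1.3,-1]
    - [-3.75,-0.016,0.014,0.48,-0.35,-1.3,-1]

```text
time_s: 17.72
eef_pos: [452.5, -160.3, 180.0]
tool_rot: [-0.483, 0.516, 0.483, 0.516]
wrist_force: [0.4, 0.1, 0.9]
gripper_width: 0.998
```

```bash
python3 look.py w13
```

```text
t 17.72 pos [ 452.5 -160.3  180. ] phi 86.19 tilt [0.   0.02 0.01] F [0.42 0.08 0.87] w 0.998 j [-0.51  0.21 -0.26  1.1   0.   -0.44]
```

View pics/w13.png

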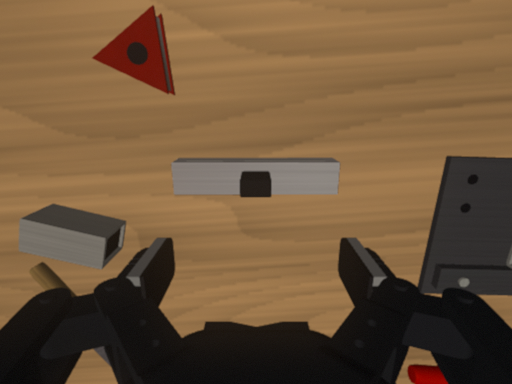

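```bash
python3 - <<'E'
from h import *
s,d=pickle.load(open("w13.pkl","rb"))
crop(d["img"],165,145,350,205,4.3,"pics/w13c.png")
E
```

```text
(no output)
```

View pics/w13c.png

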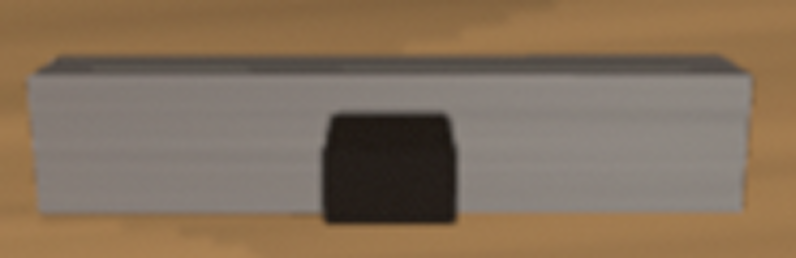

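```bash
python3 - <<'E'
from fit import *
s,d=pickle.load(open("w13.pkl","rb")); R,t=wristRt(s,d)
k=4.3
r=fit(d,cr([(38,213),(743,212),(752,74),(28,74)],k,165,145),[[18,-90,30],[18,90,30],[-18,90,30],[-18,-90,30]],[450,-160,0],R,t); print(r[0],np.degrees(r[0][2]),r[1])
r=fit(d,cr([(323,222),(456,222),(458,148),(323,148)],k,165,145),[[9,-15,70],[9,15,70],[-9,15,70],[-9,-15,70]],[450,-160,0],R,t); print(r[0],np.degrees(r[0][2]),r[1])
E
```

```text
[ 4.51918023e+02 -1.60030769e+02 -6.61819631e-02] -3.791947166665541 0.8356992645398122
[ 4.51340141e+02 -1.59964457e+02 -7.06777490e-02] -4.049536724602361 0.7023840119724127
```

Emit:
play_rows:
  rows:
    - [0,0,0,0.5,0.02,0,-1]
    - [0,0,0,1.2,0.02,0,-1]
    - [0,0,0,1.9,0.02,0,-1]
    - [0,0,0,2.5,0.02,0,-1]
    - [0,0,0,3.0,0.02,0,-1]
    - [0,0,0,3.4,0.02,0,-1]
    - [0,0,0,3.55,0.02,0,-1]
    - [0,0,0,3.58,0.02,0,-1]
    - [0,0,0,3.58,0.02,0,-1]

```text
time_s: 18.52
eef_pos: [452.0, -160.1, 37.3]
tool_rot: [-0.483, 0.516, 0.483, 0.516]
wrist_force: [-0.9, 0.1, 0.1]
gripper_width: 1.0
```

Emit:
play_rows:
  rows:
    - [0,0,0,0,0,0,0]
    - [0,0,0,0,0,0,1]
    - [0,0,0,0,0,0,1]
    - [0,0,0,0,0,0,1]
    - [0,0,0,0,0,0,1]
    - [0,0,0,0,0,0,1]
    - [0,0,0,0,0,0,1]
    - [0,0,0,0,0,0,1]
    - [0,0,0,0,0,0,1]
  grip_force: 80

```text
time_s: 19.27
eef_pos: [452.2, -160.2, 37.9]
tool_rot: [-0.483, 0.516, 0.483, 0.517]
wrist_force: [-3.2, 1.8, 10.2]
gripper_width: 0.339
```

```bash
python3 look.py w14
```

```text
t 19.27 pos [ 452.2 -160.2   37.9] phi 86.18 tilt [ 0.   -0.06 -0.02] F [-3.15  1.82 10.17] w 0.339 j [-0.51  0.34 -0.52  0.71  0.   -0.44]
```

View pics/w14.png

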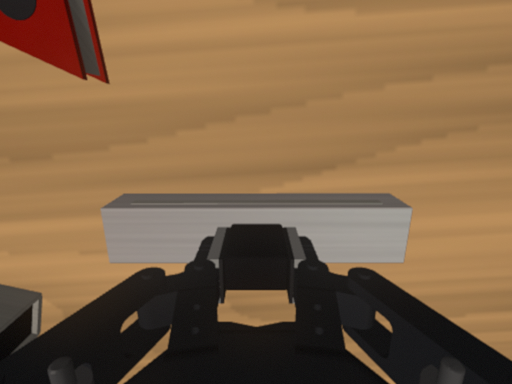

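Emit:
play_rows:
  rows:
    - [0,0,0,-0.2,0,0,1]
    - [0,0,0,-0.6,0,0,1]
    - [0,0,0,-1.1,0,0,1]
    - [0,0,0,-1.7,0,0,1]
    - [0,0,0,-2.3,0,0,1]
    - [0,0,0,-2.6,0,0,1]

```text
time_s: 19.82
eef_pos: [452.5, -160.4, 144.7]
tool_rot: [-0.484, 0.516, 0.482, 0.517]
wrist_force: [1.0, -0.5, -4.2]
gripper_width: 0.338
```

```bash
python3 - <<'E'
from plan import *
plan([531,278,140],84.5)
E
```

```text
t 19.82 pos [ 452.5 -160.4  144.7] phi 86.19 tilt [ 0.   -0.17 -0.07] F [ 1.   -0.48 -4.16] w 0.338 j [-0.51  0.23 -0.34  1.    0.   -0.44]
turn [ 0.281 -0.012  0.028] shift [ 0.108 -1.229 11.066]
```

Emit:
play_rows:
  rows:
    - [0,0,0,0,-0.1,0.5,1]
    - [0,0,0,0,-0.2,1.3,1]
    - [0.05,0,0,0,-0.3,2.2,1]
    - [0.1,0,0,0,-0.4,3.1,1]
    - [0.15,0,0,0,-0.5,4.0,1]
    - [0.2,0,0,0,-0.6,4.9,1]
    - [0.28,0,0,0,-0.7,5.8,1]
    - [0.28,0,0,0,-0.8,6.7,1]
    - [0.28,0,0.01,0,-0.9,7.6,1]
    - [0.28,-0.01,0.02,0.1,-1.0,8.5,1]
    - [0.28,-0.01,0.03,0.1,-1.1,9.3,1]
    - [0.28,-0.01,0.03,0.1,-1.15,10.0,1]

```text
time_s: 20.82
eef_pos: [524.8, 237.8, 140.3]
tool_rot: [-0.475, 0.524, 0.476, 0.523]
wrist_force: [-0.0, -0.8, -4.6]
gripper_width: 0.338
```

```bash
python3 - <<'E'
from plan import *
plan([531,278,140],84.5)
E
```

```text
t 20.82 pos [524.8 237.8 140.3] phi 84.55 tilt [ 0.    0.06 -0.02] F [-0.01 -0.75 -4.57] w 0.338 j [ 0.28  0.39 -0.11  1.07  0.    0.38]
turn [ 0.008 -0.003 -0.01 ] shift [ 0.007 -0.06   1.014]
```

Emit:
play_rows:
  rows:
    - [0,0,0,0,-0.05,0.6,1]
    - [0,0,0,0,-0.06,0.95,1]
    - [0,0,0,0,-0.06,1.01,1]
    - [0,0,0,0,-0.06,1.01,1]
    - [0,0,0,0,-0.06,1.01,1]

```text
time_s: 21.23
eef_pos: [530.6, 276.9, 140.2]
tool_rot: [-0.475, 0.524, 0.476, 0.523]
wrist_force: [-0.4, -0.3, -5.5]
gripper_width: 0.339
```

```bash
python3 look.py w15; python3 look.py t15 top
```

```text
t 21.23 pos [530.6 276.9 140.2] phi 84.53 tilt [ 0.    0.09 -0.06] F [-0.45 -0.32 -5.46] w 0.339 j [ 0.35  0.43 -0.04  1.1  -0.    0.44]
t 21.28 pos [530.8 276.7 140.4] phi 84.5 tilt [ 0.    0.08 -0.05] F [ 0.56  0.19 -4.98] w 0.336 j [ 0.34  0.43 -0.04  1.1  -0.    0.44]
```

View pics/w15.png

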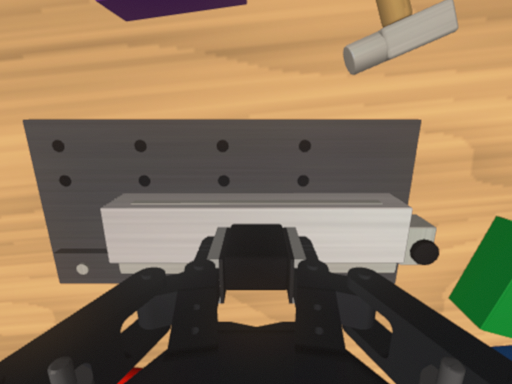

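View pics/t15.png

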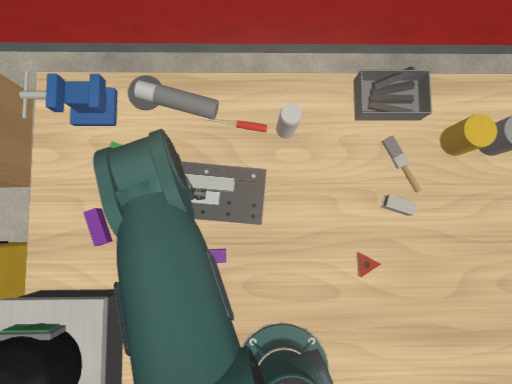

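Emit:
play_rows:
  rows:
    - [0,0,0,0.4,0,0,1]
    - [0,0,0,0.9,0,0,1]
    - [0,0,0,1.4,0,0,1]
    - [0,0,0,1.8,0,0,1]
    - [0,0,0,2.05,0,0,1]
    - [0,0,0,2.18,0,0,1]
    - [0,0,0,2.23,0,0,1]
    - [0,0,0,2.25,0,0,1]
    - [0,0,0,2.25,0,0,1]

```text
time_s: 22.08
eef_pos: [531.2, 276.6, 51.1]
tool_rot: [-0.475, 0.524, 0.475, 0.523]
wrist_force: [0.3, -0.4, -4.6]
gripper_width: 0.337
```

Emit:
play_rows:
  rows:
    - [0,0,0,0.01,0,0,1]
    - [0,0,0,0.02,0,0,1]
    - [0,0,0,0.03,0,0,1]
    - [0,0,0,0.035,0,0,1]

```text
time_s: 22.42
eef_pos: [531.2, 276.7, 49.9]
tool_rot: [-0.475, 0.524, 0.475, 0.523]
wrist_force: [1.0, 0.4, -5.1]
gripper_width: 0.341
```

Emit:
play_rows:
  rows:
    - [0,0,0,0.015,0,0,1]
    - [0,0,0,0.03,0,0,1]
    - [0,0,0,0.04,0,0,1]
    - [0,0,0,0.04,0,0,1]

```text
time_s: 22.75
eef_pos: [531.2, 276.7, 48.2]
tool_rot: [-0.475, 0.524, 0.475, 0.523]
wrist_force: [-0.3, -0.0, -4.1]
gripper_width: 0.332
```

```bash
python3 look.py w16
```

```text
t 22.75 pos [531.2 276.7  48.2] phi 84.48 tilt [ 0.    0.01 -0.01] F [-0.27 -0.02 -4.08] w 0.332 j [ 0.34  0.5  -0.2   0.88 -0.    0.44]
```

View pics/w16.png

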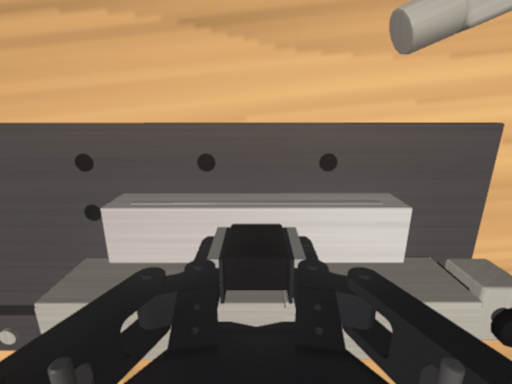

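Emit:
play_rows:
  rows:
    - [0,0,0,0.008,-0.03,0,1]
    - [0,0,0,0.008,-0.07,0,1]
    - [0,0,0,0.008,-0.11,0,1]
    - [0,0,0,0.008,-0.15,0,1]
    - [0,0,0,0.008,-0.19,0,1]
    - [0,0,0,0.008,-0.22,0,1]
    - [0,0,0,0.008,-0.24,0,1]

```text
time_s: 23.38
eef_pos: [540.9, 275.8, 48.0]
tool_rot: [-0.475, 0.524, 0.475, 0.523]
wrist_force: [0.3, -0.4, -3.6]
gripper_width: 0.337
```

Emit:
play_rows:
  rows:
    - [0,0,0,0,-0.02,0,1]
    - [0,0,0,0,-0.04,0,1]
    - [0,0,0,0,-0.06,0,1]

```text
time_s: 23.63
eef_pos: [543.3, 275.5, 48.1]
tool_rot: [-0.475, 0.524, 0.475, 0.523]
wrist_force: [-5.2, 0.8, 2.8]
gripper_width: 0.331
```

Emit:
play_rows:
  rows:
    - [0,0,0,0,-0.015,0,1]
    - [0,0,0,0,-0.03,0,1]
    - [0,0,0,0,-0.03,0,1]

```text
time_s: 23.88
eef_pos: [543.9, 275.4, 48.1]
tool_rot: [-0.475, 0.524, 0.476, 0.523]
wrist_force: [-6.8, -0.1, 3.5]
gripper_width: 0.338
```

```bash
python3 look.py w17
```

```text
t 23.88 pos [543.9 275.4  48.1] phi 84.5 tilt [ 0.    0.08 -0.  ] F [-6.78 -0.14  3.49] w 0.338 j [ 0.33  0.51 -0.17  0.89  0.    0.43]
```

View pics/w17.png

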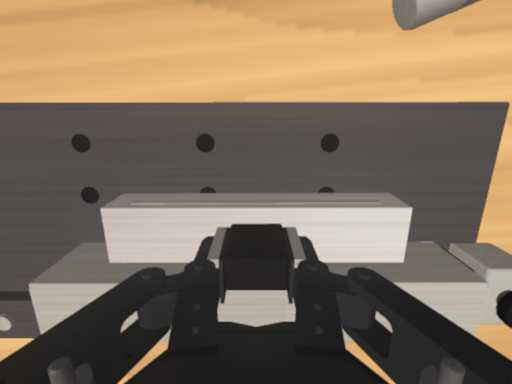

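Emit:
play_rows:
  rows:
    - [0,0,0,-0.005,-0.02,0,1]
    - [0,0,0,-0.005,-0.04,0,1]
    - [0,0,0,-0.005,-0.04,0,1]

```text
time_s: 24.18
eef_pos: [544.2, 275.3, 48.1]
tool_rot: [-0.475, 0.524, 0.476, 0.522]
wrist_force: [-9.6, -0.1, 4.8]
gripper_width: 0.338
```

Emit:
play_rows:
  rows:
    - [0,0,0,0,-0.02,0,1]
    - [0,0,0,0,-0.04,0,1]
    - [0,0,0,0,-0.04,0,1]

```text
time_s: 24.43
eef_pos: [544.3, 275.3, 48.1]
tool_rot: [-0.474, 0.525, 0.477, 0.522]
wrist_force: [-11.6, 1.3, 7.6]
gripper_width: 0.335
```

```bash
python3 -c "
from plan import *
st()"
```

```text
t 24.43 pos [544.3 275.3  48.1] phi 84.56 tilt [ 0.    0.36 -0.01] F [-11.64   1.28   7.62] w 0.335 j [ 0.33  0.52 -0.16  0.9   0.    0.43]
```

Emit:
play_rows:
  rows:
    - [0,0,-0.03,-0.005,0.0,0,1]
    - [0,0,-0.06,-0.005,0.0,0,1]
    - [0,0,-0.06,-0.005,0,0,1]
    - [0,0,-0.06,-0.005,0,0,1]

```text
time_s: 24.77
eef_pos: [544.2, 275.2, 48.2]
tool_rot: [-0.476, 0.523, 0.476, 0.523]
wrist_force: [-3.4, -0.0, -4.4]
gripper_width: 0.339
```

Emit:
play_rows:
  rows:
    - [0,0,0,0,0,0,0]
    - [0,0,0,0,0,0,-0.5]
    - [0,0,0,0,0,0,-1]
    - [0,0,0,0,0,0,-1]
    - [0,0,0,0,0,0,-1]
    - [0,0,0,0,0,0,-1]
    - [0,0,0,0,0,0,-1]

```text
time_s: 25.35
eef_pos: [544.2, 275.3, 48.2]
tool_rot: [-0.476, 0.523, 0.476, 0.523]
wrist_force: [-0.2, -0.4, -0.2]
gripper_width: 0.997
```

```bash
python3 look.py w18
```

```text
t 25.35 pos [544.2 275.3  48.2] phi 84.57 tilt [ 0.    0.02 -0.01] F [-0.15 -0.39 -0.24] w 0.997 j [ 0.33  0.51 -0.17  0.89 -0.    0.43]
```

View pics/w18.png

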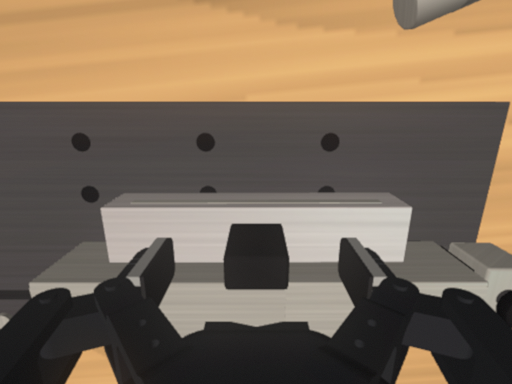

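Emit:
play_rows:
  rows:
    - [0,0,0,-0.3,0,0,-1]
    - [0,0,0,-0.9,0,0,-1]
    - [0,0,0,-1.7,0,0,-1]
    - [0,0,0,-2.5,0,0,-1]
    - [0,0,0,-3.2,0,0,-1]
    - [0,0,0,-3.6,0,0,-1]
    - [0,0,0,-3.6,-0.5,0,-1]
    - [0,0,0,-3.6,-1.2,0,-1]
    - [0,0,0,-3.6,-1.8,0,-1]
    - [0,0,0,-3.6,-2.0,0,-1]
    - [0,0,0,-3.6,-2.0,0,-1]
    - [0,0,0,-3.6,-2.0,0,-1]

```text
time_s: 26.4
eef_pos: [623.5, 267.7, 191.7]
tool_rot: [-0.475, 0.524, 0.476, 0.523]
wrist_force: [-1.2, 0.7, 1.2]
gripper_width: 0.999
```

Emit:
play_rows:
  rows:
    - [0,0,0,0,0,0,-1]
    - [0,0,0,0,0,0,-1]
    - [0,0,0,0,0,0,-1]

```text
time_s: 26.65
eef_pos: [622.7, 267.9, 192.1]
tool_rot: [-0.476, 0.523, 0.476, 0.523]
wrist_force: [-0.2, 0.9, 0.9]
gripper_width: 0.999
```

```bash
python3 look.py w19; python3 look.py s19 side; python3 - <<'E'
from h import *
d=pickle.load(open("s19.pkl","rb"))[1]
crop(d["img"],190,130,300,230,6,"pics/s19c.png")
E
```

```text
t 26.65 pos [622.7 267.9 192.1] phi 84.59 tilt [ 0.    0.06 -0.02] F [-0.23  0.94  0.92] w 0.999 j [0.29 0.55 0.3  1.33 0.   0.38]
t 26.7 pos [622.9 267.9 192.1] phi 84.58 tilt [ 0.    0.06 -0.02] F [0.22 0.02 0.04] w 1.003 j [0.29 0.55 0.31 1.33 0.   0.38]
```

View pics/w19.png

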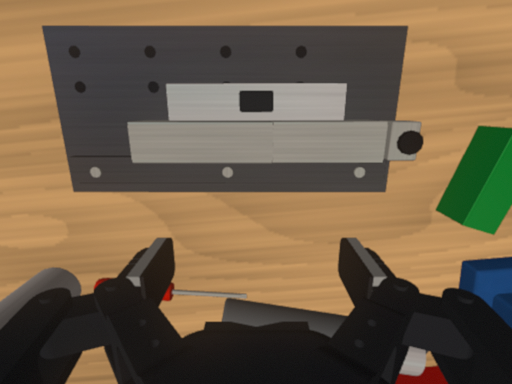

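View pics/s19c.png

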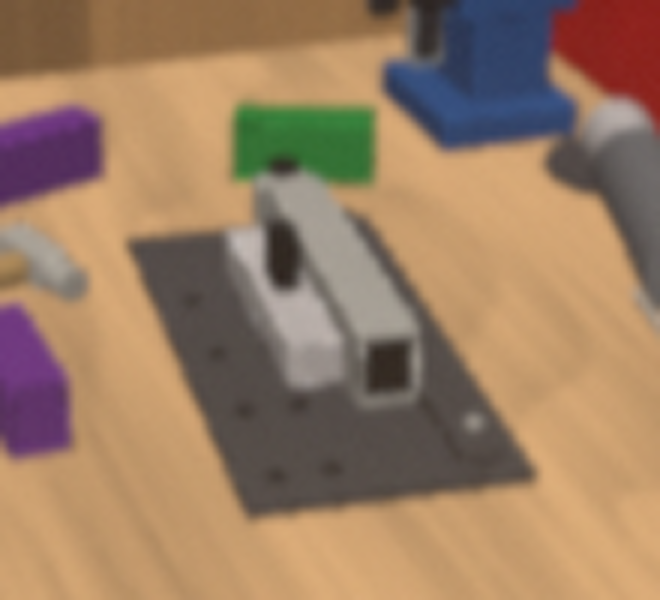

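```bash
python3 - <<'E'
from h import *
d=pickle.load(open("w19.pkl","rb"))[1]
crop(d["img"],40,20,230,200,4,"pics/w19a.png")
crop(d["img"],230,20,420,200,4,"pics/w19b.png")
E
```

```text
(no output)
```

View pics/w19a.png

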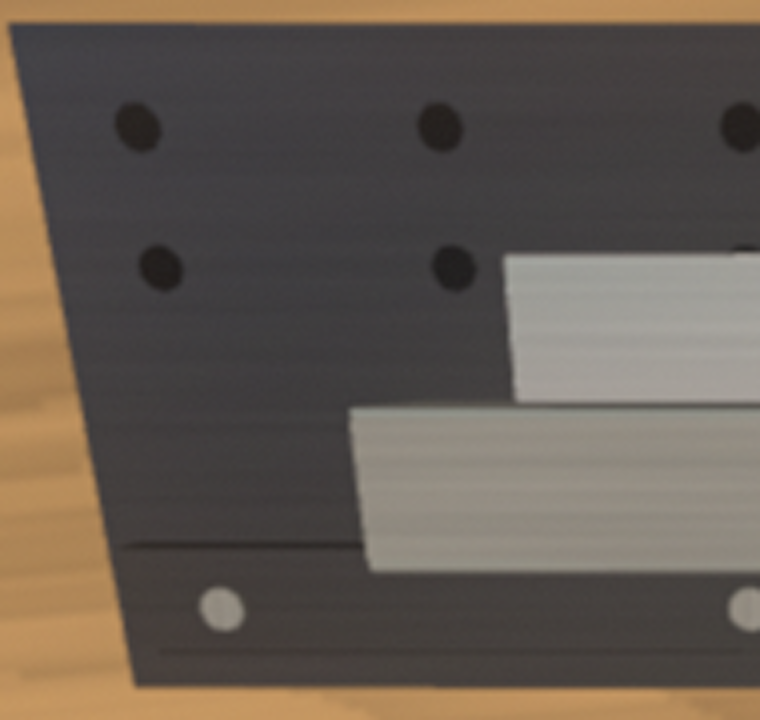

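View pics/w19b.png

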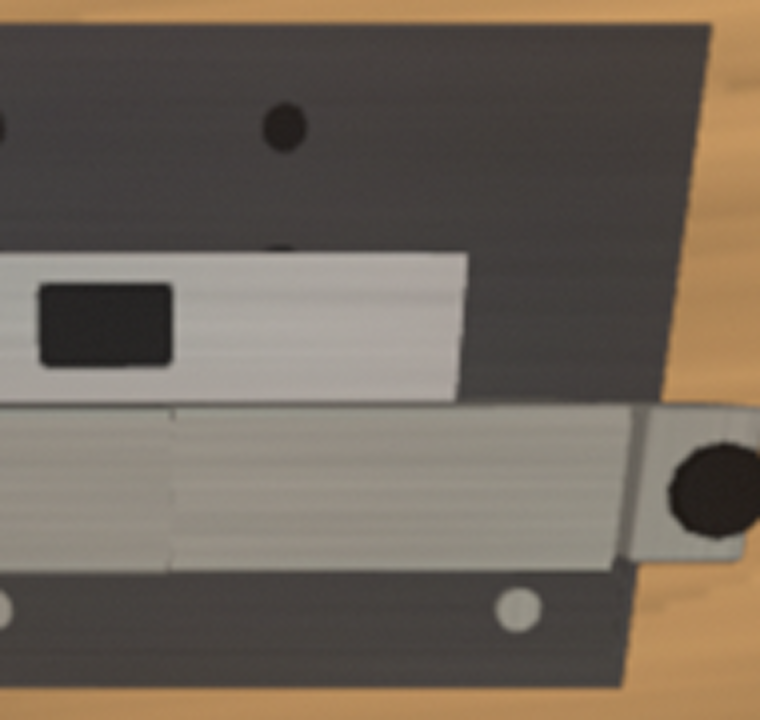

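```bash
python3 - <<'E'
from fit import *
s,d=pickle.load(open("w19.pkl","rb")); R,t=wristRt(s,d)
A=lambda *p: cr(p,4,40,20); B=lambda *p: cr(p,4,230,20)
def b(l,w,z): return [[-w/2,-l/2,z],[w/2,-l/2,z],[-w/2,l/2,z],[w/2,l/2,z]]
def go(n,pix,l,w,z):
    r=fit(d,pix,b(l,w,z),[550,250,0],R,t); print(n,r[0][:2].round(1),np.degrees(r[0][2]).round(2),r[1].round(2)); return r[0]
pl=go("plate",np.r_[A((9,24),(135,687)),B((711,24),(622,688))],380,180,10)
pc=go("piece",np.r_[A((349,409),(370,571)),B((173,407),(168,570))],140,40,60)
sb=go("stub",np.r_[B((174,407),(170,570)),B((632,405),(613,570))],110,40,60)
se=go("se",np.r_[A((503,255),(515,402)),B((468,254),(457,401))],180,36,40)
c,sn=np.cos(pl[2]),np.sin(pl[2])
for n,q in (("piece",pc),("stub",sb),("se",se)):
    w=q[:2]-pl[:2]; print(n,(c*w[0]+sn*w[1]).round(2),(-sn*w[0]+c*w[1]).round(2),(q[2]-pl[2]).round(4))
E
```

```text
plate [554.7 242.6] -5.45 1.25
piece [576.9 219.1] -5.31 0.75
stub [588.4 343.4] -5.31 0.38
se [544.1 276.3] -5.36 0.52
piece 24.31 -21.28 0.0024
stub 23.96 103.54 0.0024
se -13.75 32.5 0.0016
```

```bash
python3 -c "
from rig import workorder
print(workorder.job_done())"
```

```text
the job is handed in; nothing more can be done
None
```

I laid the 140 mm tube on the plate against the rail and butted it to the 110 mm tube. I then pushed the row into the end stop's buffer and released it. After that I set the straightedge flush across the joint, seating it with about 12 N, released it, and moved the arm clear. The job is handed in at about 26.7 s of the 72 s allowed.

- **Push:** the wrist force showed about 11–18 N along the row, held for the best part of a second. I could not read the contact force between the tubes directly. When I let go, the buffer sprang the row back a few millimetres, and the joint stayed closed.
- **Last camera check, in the plate's frame (calibration good to about 2 mm):**

| Part | x (mm) | Allowed x (mm) | y (mm) | Angle to plate (rad) |
|---|---|---|---|---|
| 140 mm tube | 24.3 | 22 to 27.5 | -21.3 | 0.002 |
| 110 mm tube | 24.0 | 22 to 27.5 | 103.5 | 0.002 |
| Straightedge | -13.8 | -17 to -10.5 | 32.5 | 0.002 |

- **Joint:** the gap measured about 0 mm. The middle of the straightedge is about 16 mm from the joint, towards the 140 mm tube.
- **Bystanders:** the arm touched none of them, but I did not measure their positions afterwards.
- **Disagreements:** two plate poses from different views differed by about 1.5 mm and 0.15°, and the last plate fit was off by up to 1.25 px. No final check was out of tolerance.

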